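# Replace the relay between the capacitors of a bench power supply

## Task

The plug-in relay between the two can capacitors of the open power supply is to be replaced. Lift both capacitors out of their cups and stand them on the rubber mat, take the old relay out of its socket and put it in the steel tray, then set the new relay upright and fully home in the socket, lined up as the old one was. Finally stand each capacitor upright back in its own cup, the thick one in the wide cup and the thin one in the narrow cup.

Things in the scene. Friction and masses are not known exactly. Their poses are not given: they have to be found in the camera images.
- supply: Open aluminium chassis 164x224x20 mm, fixed on a plywood riser, its top 130 mm above the desk. Origin: underside centre; x to its back (away from robot, within 12 deg), y left. Socket mid, cups at y = +-48 mm. On it (mm, tops above its underside): heatsink x 24-53, y +-22, top 80; transformer x 35-81, y 51-109, top 68; red terminal strip x -79 to -45, top 50.
- cup_large: Wide steel cup for the thick can, on the chassis to the left or right of the socket, fixed. Inner diameter 46 mm up to 9 mm, then flaring to 52 mm at the rim. Floor 3 mm, rim 21 mm above its origin. Origin: underside centre, on the chassis top.
- cup_small: Narrow steel cup for the thin can, on the other side of the socket, fixed. Inner diameter 39 mm up to 9 mm, then flaring to 49 mm at the rim. Floor 3 mm, rim 21 mm above its origin. Origin: underside centre, on the chassis top.
- relay_socket: Black relay socket between the two cups, fixed, axes as the chassis. Pocket 31 mm in x, 35 mm in y; floor 3 mm above its origin, straight walls to 7 mm, then sloped guides (top 16 mm) that open 5 mm (x) and 2.5 mm (y) more on each side. Origin: underside centre, on the chassis top.
- can_large: Thick can capacitor, dark blue, diameter 35 mm, 60 mm high (solid to 55 mm; the terminals above cannot be gripped), about 0.08 kg. At the start it stands in the wide cup. Origin: underside centre; z up its axis.
- can_small: Thin can capacitor, grey with white ends, diameter 29 mm, 53 mm high (solid to 48 mm; the terminals above cannot be gripped), about 0.06 kg. At the start it stands in the narrow cup. Origin: underside centre; z up its axis.
- old_relay: Old plug-in relay, clear case on a black base, 29 mm (own x) x 23 mm (own y) x 37 mm high, 0.035 kg. At the start it stands in the socket, own x along the chassis's y, the cans on both sides too near to get fingers down beside it. Origin: underside centre; z up.
- new_relay: New relay, same as the old one (29 x 23 x 37 mm), standing upright on the riser board away from the chassis; at the start its long side (own x) is within 30 degrees of the left-right (y) direction. Origin: underside centre; z up.
- rubber_mat: Flat black rubber mat on the riser board, 120 mm (own x) x 190 mm (own y) x 3 mm, fixed: the side area for the cans, clear; its y within 10 degrees of left-right. A wound ring core and a small block battery lie just behind it. Origin: underside centre.
- returns_tray: Shallow square open steel tray on the riser board for the old relay, 100 x 100 mm outside, 16 mm high, walls and floor 2.5 mm, empty, fixed. Origin: underside centre.

How it is judged:
On the way, in this order (a step that is already met when the one before it is completed fails the run):
1. both capacitors stand upright and released on the rubber mat (x of can_large in the frame of rubber_mat between -0.06 and 0.06 m and y of can_large in the frame of rubber_mat between -0.095 and 0.095 m and z of can_large in the frame of rubber_mat between 0 and 0.01 m and angle between each of can_large, can_small's own z axis and vertical below 0.12 rad and contact force between each of can_large, can_small and the fingers below 0.3 N and x of can_small in the frame of rubber_mat between -0.06 and 0.06 m and y of can_small in the frame of rubber_mat between -0.095 and 0.095 m and z of can_small in the frame of rubber_mat between 0 and 0.01 m), for 0.2 s.
2. the old relay lies or stands released in the steel tray, while both capacitors still stand on the mat (x of old_relay in the frame of returns_tray between -0.046 and 0.046 m and y of old_relay in the frame of returns_tray between -0.046 and 0.046 m and z of old_relay in the frame of returns_tray between -0.001 and 0.035 m and contact force between old_relay and the fingers below 0.3 N and x of can_large in the frame of rubber_mat between -0.06 and 0.06 m and y of can_large in the frame of rubber_mat between -0.095 and 0.095 m and z of can_large in the frame of rubber_mat between 0 and 0.01 m and angle between each of can_large, can_small's own z axis and vertical below 0.12 rad and x of can_small in the frame of rubber_mat between -0.06 and 0.06 m and y of can_small in the frame of rubber_mat between -0.095 and 0.095 m and z of can_small in the frame of rubber_mat between 0 and 0.01 m), for 0.2 s.
3. the new relay is upright and home in the socket, its long side along the chassis (horizontal distance between new_relay and relay_socket below 0.008 m and z of new_relay in the frame of relay_socket below 0.006 m and angle between new_relay's own z axis and vertical below 0.12 rad and angle between the x axis of new_relay and the y axis of relay_socket, either way round below 0.35 rad), for 0.2 s.
At the end, for the whole second after the job is handed in: Thick can in the wide cup, thin can in the narrow cup, new relay in the socket: each within 8 mm of its centre, 7 degrees of upright, underside under 6 mm above its origin, relay long side along the chassis (20 degrees, either way). Old relay in the tray. All released and at rest (all of step 3 and horizontal distance between can_large and cup_large below 0.008 m and z of can_large in the frame of cup_large below 0.006 m and angle between each of can_large, can_small's own z axis and vertical below 0.12 rad and horizontal distance between can_small and cup_small below 0.008 m and z of can_small in the frame of cup_small below 0.006 m and x of old_relay in the frame of returns_tray between -0.046 and 0.046 m and y of old_relay in the frame of returns_tray between -0.046 and 0.046 m and z of old_relay in the frame of returns_tray between -0.001 and 0.035 m and contact force between each of can_large, can_small, old_relay, new_relay and the fingers below 0.3 N and linear speed of each of can_large, can_small, old_relay, new_relay below 0.02 m/s and angular speed of each of can_large, can_small, old_relay, new_relay below 0.2 rad/s); the robot touches nothing.
It also fails if it takes over 136 s, if anything falls off the work surface, if the arm or the gripper's body presses on something with over 40 N, if the wrist force passes 120 N, or if a joint passes its speed limit or range.

## Robot

A 6-joint arm with a two-finger parallel gripper is mounted at the origin on a cart in front of the work surface, level with it; the furniture and walls round the work are solid. World frame = base frame: x ahead of the robot, y to its left, z up, the work surface at z = 0. Lengths are in m, angles in rad, forces in N, time in s.
With the tool pointing down it reaches from about 0.35 to 0.875 m from the base axis. Payload 4.2 kg.
Tool frame: the origin (TCP) lies midway between the tips of the shut fingers; the grasp point (between the pads) lies 19 mm behind it; z points along the fingers, y is the line along which they close (so a half turn about z gives the same grasp; the last joint's range is limited). The gripper opens to 85 mm and grips with 20 to 120 N. Pads are 22 mm wide; open, the fingers measure 114 mm over their backs; the gripper's body (76 mm by 85 mm) begins 54 mm behind the grasp point. The pads swing forward as they close: fully open they stand 13 mm farther back than shut.
Start: joints at [-1.006, 0.385, 0.008, 0, -1.194, -0.259], TCP at [0.188, -0.596, 0.205] pointing down, gripper open.
Joint ranges: [-3.14, 3.14], [-1.21, 2.06], [-1.07, 1.41], [-3.16, 2.05], [-2.99, -0.16], [-3.1, 3.1]. Speed limits (rad/s): [2.79, 2.79, 3.14, 3.14, 3.14, 3.14].

## Interface

Orientations are given as a unit quaternion [w, x, y, z].
In Python, from bench import ctrl gives the robot as it stands. The module is installed in compiled form; this text tells all that it offers.
- The arm moves only by the shell command python3 -m creep 'ROWS' [FORCE]. ROWS is JSON, a list of rows, each an object with "hand": the opening, from 0 (shut) to 1 (fully open); "travel": the shift along the tool's x, y, z in units of 0.04 m (1.0 is 0.04 m), a list of three; "roll": the turn about the tool's z in units of 30 degrees (1.0 is 30 degrees). In form: [{"hand": hand, "travel": [tx, ty, tz], "roll": roll}, ...]. A call has 1 to 20 rows; each row shifts and turns the commanded pose from where the row before left it, along the tool's axes as they then stand; what a row does not reach is not made up. A row lasts 1/12 s, in which the tool goes at most 41.7 mm and 7.16 degrees, less where a joint would pass 70% of its speed; a pose out of reach is approached as far as the arm can. A call with a number of a shift or a turn outside -1 to 1 is refused whole. A call with a gripper value outside its range is refused whole. The fingers move at their own pace and stop on an object; FORCE is the grip in N (left out, the last holds). Time passes only in rows, so rows that do not move let the fingers close. It gives the time, the measured TCP pose, the force, the opening and the grip force at its end, in the units of the state.
- ctrl.get_obs(): the state, without advancing time (a new reading comes with each control period).
- ctrl.grab_frame(name): name is "side" or "top"; returns a dict with "color" (400x640x3 uint8, red, green, blue), "fx", "fy", "cx", "cy" (pixels), "k1" (the pictures are not rectified: a ray, as slopes to the right and down, at radius r is drawn at 1 + k1 r^2 times it, then the intrinsics apply), "R" (3x3) and "t" (3): a world point X has camera coordinates R X + t. Camera axes: x right, y down, z forward; pixel columns grow to the right and rows downward; lengths in m; the calibration is good to about 2 mm. A picture is of the moment at which its call begins. There is no depth.
- ctrl.hand_in(): hands the job in; it is judged then, once.
The state is a dict: "time": time; "qpos": joint angles; "qd": joint speeds; "joint_torque": joint torques, N m; "tool_pos": TCP position; "tcp_rot": TCP orientation; "contact_force": force on the tool from outside, world axes, zero at the start; "moment": the same for the moment, N m; "opening": finger opening in m; "grasp_force": force on a finger pad.
Only numpy, scipy, OpenCV 4.12 (cv2) and the standard library are available. Lean on these libraries where they do the work, as an engineer would, in place of code of your own. Each camera call takes 0.05 s, during which the arm holds its last target. There are 200 camera calls.

## Working session

There is one attempt and no reset: what is moved stays moved. The work goes in short steps, Python scripts to look and compute and a shell command to move; the robot and the scene stay as the last step left them, time stands still between calls to the robot, and variables do not carry over. Pictures are saved under pics/ and viewed, at most 14 in all, crops included, and the job is handed in when it is done.

```bash
mkdir -p pics
cat > h.py <<'E'
import numpy as np, cv2
from bench import ctrl
def grab(n):
    f=ctrl.grab_frame(n); return f
def save(f,p): cv2.imwrite(p,cv2.cvtColor(f["color"],cv2.COLOR_RGB2BGR))
def KD(f):
    return np.array([[f["fx"],0,f["cx"]],[0,f["fy"],f["cy"]],[0,0,1.]]),np.array([f["k1"],0,0,0.])
def ray(f,u,v):
    K,D=KD(f); p=cv2.undistortPoints(np.array([[[u,v]]],float),K,D)[0,0]
    R=np.array(f["R"]);t=np.array(f["t"]); return -R.T@t, R.T@np.array([p[0],p[1],1.])
def onz(f,u,v,z):
    c,d=ray(f,u,v); return c+d*(z-c[2])/d[2]
def proj(f,X):
    K,D=KD(f); R=np.array(f["R"]);t=np.array(f["t"],float)
    return cv2.projectPoints(np.array(X,float).reshape(-1,1,3),cv2.Rodrigues(R)[0],t,K,D)[0][:,0]
E
python3 - <<'E'
from h import *
for n in("side","top"):
    f=grab(n);save(f,f"pics/{n}0.png");print(n,f["fx"],f["fy"],f["k1"],"cam",-np.array(f["R"]).T@f["t"],np.round(f["R"],2).tolist())
print(ctrl.get_obs())
E
```

```text
side 483.8773843566997 483.8773843566997 -0.13383594976988644 cam [0.08008364 0.76998649 0.61018824] [[-0.9, -0.43, -0.0], [-0.18, 0.38, -0.91], [0.39, -0.82, -0.42]]
top 465.35341135729254 465.35341135729254 0.0025315343384109553 cam [ 0.35636177 -0.08036873  1.11983154] [[-0.02, -1.0, 0.01], [-0.99, 0.01, -0.17], [0.17, -0.01, -0.99]]
{'time': 0.1, 'qpos': array([-1.00641285e+00,  3.85487602e-01,  6.75164963e-03, -4.17308206e-04,
       -1.19400869e+00, -2.58611320e-01]), 'qd': array([ 0.00161441, -0.00084711,  0.00381663,  0.00209962,  0.00034594,
       -0.00248164]), 'joint_torque': array([-4.91454557e-04, -3.93322241e+01,  1.88927972e+01,  4.19795573e+00,
       -2.59591034e-03,  4.70539788e-06]), 'tool_pos': array([ 0.18798318, -0.59545252,  0.20362462]), 'tcp_rot': array([-2.11892778e-04, -1.52215039e-01,  9.88346900e-01,  9.70410769e-04]), 'contact_force': array([ 0.78352744,  0.17866912, -1.40507832]), 'moment': array([ 0.04659482, -0.00476165, -0.03525547]), 'grasp_force': 0.0, 'opening': 0.08541539615468505}
```

View pics/side0.png

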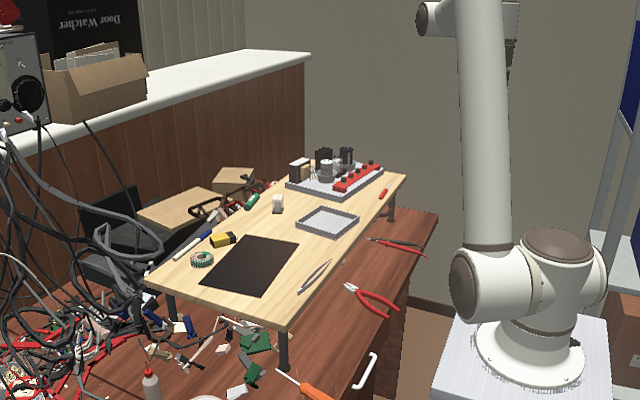

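View pics/top0.png

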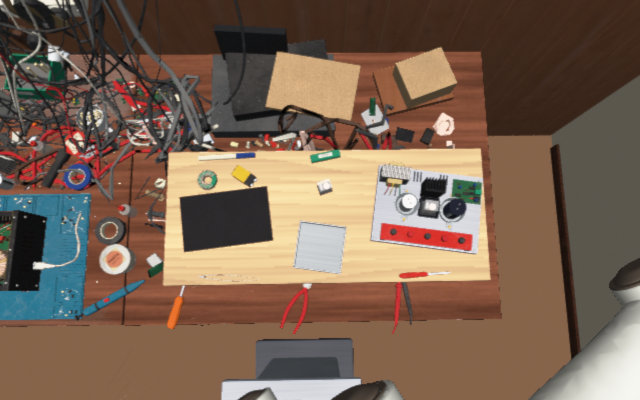

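Run:
```python
import cv2
t=cv2.imread("pics/top0.png");s=cv2.imread("pics/side0.png")
a=cv2.resize(t[150:270,365:495],None,fx=6,fy=5,interpolation=cv2.INTER_CUBIC)
a=cv2.resize(t[155:255,365:490],None,fx=6,fy=6,interpolation=cv2.INTER_CUBIC)
cv2.imwrite("pics/tc.png",a)
cv2.imwrite("pics/sc.png",cv2.resize(s[140:215,260:390],None,fx=6,fy=6,interpolation=cv2.INTER_CUBIC))
```

```text
(no output)
```

View pics/tc.png

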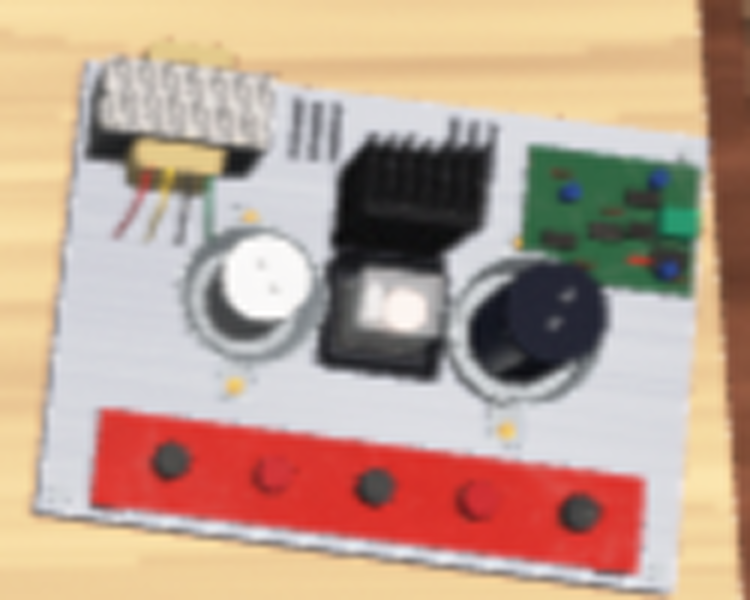

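View pics/sc.png

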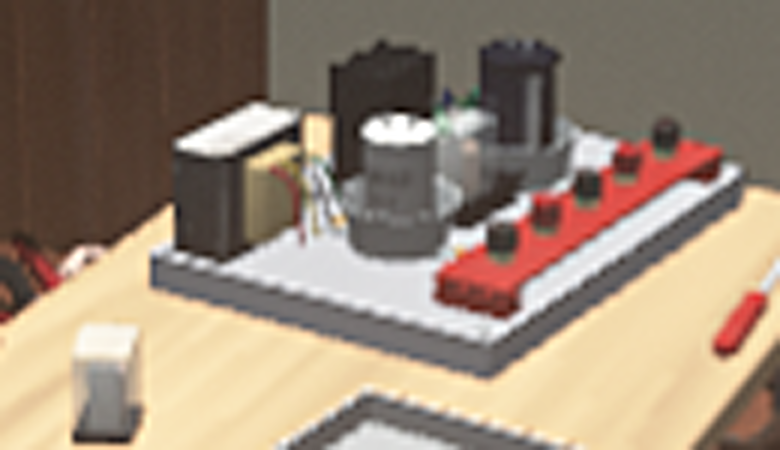

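```bash
cat > m.py <<'E'
from h import *
f=grab("top")
P=lambda u,v,z:onz(f,u,v,z)
C=[P(365+a/6,155+b/6,.15) for a,b in((88,62),(35,513),(672,592),(708,137))]
c=np.mean(C,0);print("chassis corners",np.round(C,4),"c",c,"sides",[np.linalg.norm(C[i]-C[i-1]) for i in range(4)])
ex=(C[0]-C[1]+C[3]-C[2]);yaw=np.arctan2(ex[1],ex[0]);ey=(C[0]-C[3]+C[1]-C[2]);print("yaw",np.degrees(yaw),np.degrees(np.arctan2(-ey[0],ey[1])))
def loc(p): d=p-c;return np.array([d[0]*np.cos(yaw)+d[1]*np.sin(yaw),-d[0]*np.sin(yaw)+d[1]*np.cos(yaw)])
for n,a,b,z in(("small top",266,276,.206),("large top",557,312,.208),("small cup rim",255,292,.171),("large cup rim",528,328,.171),("relay top",400,302,.190)):
    p=P(365+a/6,155+b/6,z);print(n,np.round(p,4),"loc",np.round(loc(p),4))
img=f["color"].astype(int);hsv=cv2.cvtColor(f["color"],cv2.COLOR_RGB2HSV)
def big(m,roi,n,z):
    M=np.zeros(m.shape,np.uint8);x0,y0,x1,y1=roi;M[y0:y1,x0:x1]=m[y0:y1,x0:x1]*255
    M=cv2.morphologyEx(M,cv2.MORPH_OPEN,np.ones((2,2)))
    k=max(cv2.findContours(M,0,2)[0],key=cv2.contourArea);q=cv2.boxPoints(cv2.minAreaRect(k))
    W=np.array([P(u,v,z) for u,v in q]);e=[W[1]-W[0],W[2]-W[1]]
    print(n,q.mean(0),"c",np.round(W.mean(0),4),[(round(np.linalg.norm(d),4),round(np.degrees(np.arctan2(d[1],d[0])),1)) for d in e]);return k
big(img.max(2)<70,(172,180,280,256),"mat",.133)
big(hsv[...,1]<55,(285,215,355,280),"tray",.146)
big(hsv[...,1]<60,(310,173,340,200),"newrelay",.15)
save({"color":cv2.resize(f["color"][168:203,305:345],None,fx=12,fy=12,interpolation=cv2.INTER_CUBIC)},"pics/nr.png")
np.set_printoptions(suppress=True)
E
python3 m.py
```

```text
chassis corners [[ 0.6143 -0.2002  0.15  ]
 [ 0.4526 -0.1761  0.15  ]
 [ 0.4216 -0.3965  0.15  ]
 [ 0.5834 -0.4208  0.15  ]] c [ 0.51797617 -0.29839651  0.15      ] sides [np.float64(0.22279408810344498), np.float64(0.16348023902733394), np.float64(0.22260198986649937), np.float64(0.16361885277536367)]
yaw -8.519487858806148 -7.969458095004955
small top [ 0.525  -0.2501  0.206 ] loc [-0.0002  0.0488]
large top [ 0.511  -0.3459  0.208 ] loc [ 0.0002 -0.048 ]
small cup rim [ 0.5259 -0.2525  0.171 ] loc [0.001  0.0465]
large cup rim [ 0.5118 -0.3463  0.171 ] loc [ 0.001  -0.0483]
relay top [ 0.5183 -0.2981  0.19  ] loc [0.0003 0.0004]
mat [226.07059 219.55466] c [0.5046 0.1304 0.133 ] [(np.float64(0.1892), np.float64(-83.4)), (np.float64(0.1161), np.float64(-172.6))]
tray [320.62985 247.88135] c [ 0.4396 -0.0709  0.146 ] [(np.float64(0.1002), np.float64(-8.0)), (np.float64(0.1014), np.float64(-98.7))]
newrelay [325.41382 187.03448] c [ 0.5683 -0.0828  0.15  ] [(np.float64(0.0294), np.float64(-68.5)), (np.float64(0.0283), np.float64(-159.6))]
```

View pics/nr.png

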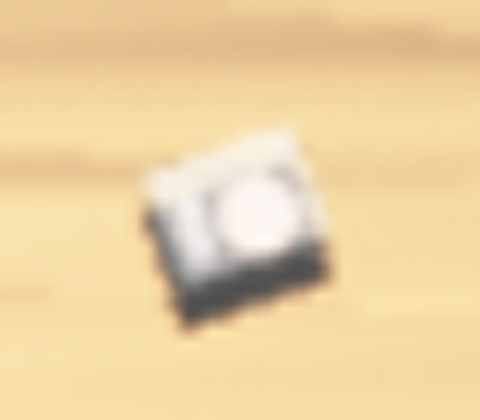

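```bash
cat > p.py <<'E'
import sys
from h import *
from scipy.spatial.transform import Rotation as Ro
# usage: p.py x y z phi : phi (deg) = tool y direction from world +y, ccw
x,y,z,phi=map(float,sys.argv[1:5]); o=ctrl.get_obs(); q=o["tcp_rot"];R=Ro.from_quat([q[1],q[2],q[3],q[0]])
ty=R.as_matrix()[:,1]; cur=np.degrees(np.arctan2(-ty[0],ty[1])); d=(phi-cur+90)%180-90
a=R*Ro.from_euler('z',-d,degrees=True)
t=a.inv().apply(np.array([x,y,z])-o["tool_pos"])/.04
print("t",round(o["time"],2),"tcp",np.round(o["tool_pos"],4),"phi",round(cur,1),"tilt",round(np.degrees(np.arccos(-R.as_matrix()[2,2])),2),"open",round(o["opening"],4),"gf",o["grasp_force"],"F",np.round(o["contact_force"],1),"q6",round(o["qpos"][5],2))
print("ROLL",round(-d/30,3),"(x",round(abs(d)/7.16,1),"rows) then TRAVEL",np.round(t,3), "dist rows",np.round(np.linalg.norm(t),1))
E
python3 p.py .511 -.3459 .30 62
```

```text
t 0.15 tcp [ 0.188  -0.5955  0.2038] phi 17.5 tilt 0.1 open 0.0855 gf 0.0 F [ 0.2  0.3 -0.7] q6 -0.26
ROLL -1.483 (x 6.2 rows) then TRAVEL [-9.304 -4.196 -2.401] dist rows 10.5
```

```bash
python3 -m creep '[{"hand":0.7,"travel":[0,0,-0.8],"roll":-0.212},{"hand":0.7,"travel":[0,0,-0.8],"roll":-0.212},{"hand":0.7,"travel":[0,0,-0.8],"roll":-0.212},{"hand":0.7,"travel":[0,0,0],"roll":-0.212},{"hand":0.7,"travel":[0,0,0],"roll":-0.212},{"hand":0.7,"travel":[0,0,0],"roll":-0.212},{"hand":0.7,"travel":[0,0,0],"roll":-0.212},{"hand":0.7,"travel":[-0.77,-0.35,0],"roll":0},{"hand":0.7,"travel":[-0.77,-0.35,0],"roll":0},{"hand":0.7,"travel":[-0.77,-0.35,0],"roll":0},{"hand":0.7,"travel":[-0.77,-0.35,0],"roll":0},{"hand":0.7,"travel":[-0.77,-0.35,0],"roll":0},{"hand":0.7,"travel":[-0.77,-0.35,0],"roll":0},{"hand":0.7,"travel":[-0.77,-0.35,0],"roll":0},{"hand":0.7,"travel":[-0.77,-0.35,0],"roll":0},{"hand":0.7,"travel":[-0.77,-0.35,0],"roll":0},{"hand":0.7,"travel":[-0.77,-0.35,0],"roll":0},{"hand":0.7,"travel":[-0.77,-0.35,0],"roll":0},{"hand":0.7,"travel":[-0.77,-0.35,0],"roll":0},{"hand":0.7,"travel":[0,0,0],"roll":0}]' 40; python3 p.py .511 -.3459 .185 62
```

```text
time: 1.82
tool_pos: [0.5136, -0.3449, 0.2991]
tcp_rot: [0.0, -0.518, 0.856, 0.001]
contact_force: [-0.4, -1.1, -1.1]
opening: 0.0598
grasp_force: 0.0
t 1.82 tcp [ 0.5136 -0.3449  0.2991] phi 62.3 tilt 0.08 open 0.0598 gf 0.0 F [-0.4 -1.1 -1.1] q6 -0.15
ROLL 0.011 (x 0.0 rows) then TRAVEL [0.056 0.043 2.854] dist rows 2.9
```

```bash
python3 -m creep '[{"hand":0.7,"travel":[0.05,0.04,0.6],"roll":0},{"hand":0.7,"travel":[0,0,0.6],"roll":0},{"hand":0.7,"travel":[0,0,0.6],"roll":0},{"hand":0.7,"travel":[0,0,0.6],"roll":0},{"hand":0.7,"travel":[0,0,0.45],"roll":0},{"hand":0.7,"travel":[0,0,0],"roll":0},{"hand":0.3,"travel":[0,0,0],"roll":0},{"hand":0.3,"travel":[0,0,0],"roll":0},{"hand":0.3,"travel":[0,0,0],"roll":0},{"hand":0.2,"travel":[0,0,0],"roll":0},{"hand":0.2,"travel":[0,0,0],"roll":0},{"hand":0.2,"travel":[0,0,0],"roll":0},{"hand":0.2,"travel":[0,0,0],"roll":0}]' 40; python3 p.py .511 -.3459 .28 62
```

```text
time: 2.9
tool_pos: [0.5076, -0.3493, 0.187]
tcp_rot: [0.0, -0.515, 0.857, -0.0]
contact_force: [-0.0, -0.6, -0.2]
opening: 0.0172
grasp_force: 0.0
t 2.9 tcp [ 0.5076 -0.3493  0.187 ] phi 62.0 tilt 0.04 open 0.0172 gf 0.0 F [-0.  -0.6 -0.2] q6 -0.15
ROLL 0.001 (x 0.0 rows) then TRAVEL [-0.116 -0.036 -2.324] dist rows 2.3
```

Run:
```python
from h import *
a=grab("side")["color"][130:215,255:395]; b=grab("top")["color"][150:260,360:490]
a=cv2.resize(a,(790,480));b=cv2.resize(b,(600,508))
save({"color":a},"pics/s1.png");save({"color":b},"pics/t1.png")
```

```text
(no output)
```

View pics/s1.png

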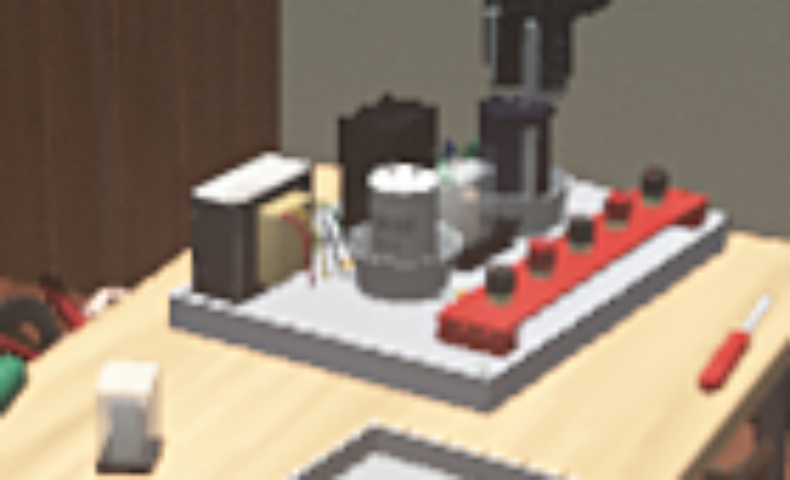

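Run:
```python
from h import *
o=ctrl.get_obs();p=o["tool_pos"]
for n,(x0,y0,sx,sy) in dict(side=(255,130,790/140,480/85),top=(360,150,600/130,508/110)).items():
    f=grab(n)
    for nm,X in(("tcp",p),("cantop",[.511,-.3459,.208]),("relaytop",[.518,-.298,.19]),("smalltop",[.525,-.25,.206]),("corner BR",[.4216,-.3965,.15]),("corner BL",[.4526,-.1761,.15])):
        u,v=proj(f,[X])[0];print(n,nm,round(u,1),round(v,1),"crop",round((u-x0)*sx),round((v-y0)*sy))
```

```text
side tcp 348.2 155.2 crop 526 142
side cantop 346.7 147.6 crop 518 100
side relaytop 337.0 159.5 crop 462 166
side smalltop 326.8 159.0 crop 405 164
side corner BR 384.4 167.6 crop 730 212
side corner BL 342.3 196.4 crop 493 375
top tcp 456.7 210.4 crop 446 279
top cantop 457.8 207.0 crop 452 263
top relaytop 431.6 205.5 crop 331 256
top smalltop 409.3 201.0 crop 227 236
top corner BR 477.0 253.7 crop 540 479
top corner BL 370.9 240.5 crop 50 418
```

View pics/t1.png

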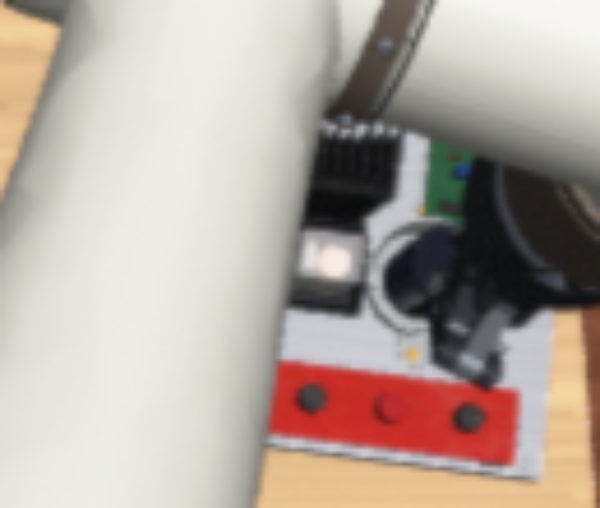

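```bash
python3 -m creep '[{"hand":0,"travel":[0,0,-0.7],"roll":0},{"hand":0,"travel":[0,0,-0.7],"roll":0},{"hand":0,"travel":[0,0,-0.6],"roll":0},{"hand":0,"travel":[0,0,0],"roll":0},{"hand":0,"travel":[0,0,0],"roll":0},{"hand":0,"travel":[0,0,0],"roll":0},{"hand":0,"travel":[0,0,0],"roll":0}]'
python3 - <<'E'
from h import *
fs,ft=grab("side"),grab("top");p=ctrl.get_obs()["tool_pos"];print(p)
for n,f in(("s",fs),("t",ft)): print(n,proj(f,[p,p+[0,0,.05],[.511,-.346,.208]]))
a=fs["color"][90:190,310:390];b=ft["color"][165:265,410:490]
save({"color":cv2.resize(np.hstack([a,b]),None,fx=5,fy=5,interpolation=cv2.INTER_CUBIC)},"pics/c2.png")
E
```

```text
time: 3.68
tool_pos: [0.5068, -0.3489, 0.265]
tcp_rot: [-0.001, -0.515, 0.857, 0.001]
contact_force: [-0.1, 0.2, -0.5]
opening: 0.0002
grasp_force: 0.0
[ 0.50699801 -0.34904609  0.26514843]
s [[349.28941238 126.19874314]
 [349.8772287  106.97022837]
 [346.75106513 147.61943998]]
t [[468.19775541 203.85365576]
 [476.74716279 198.807192  ]
 [457.88656861 207.00709859]]
```

View pics/c2.png

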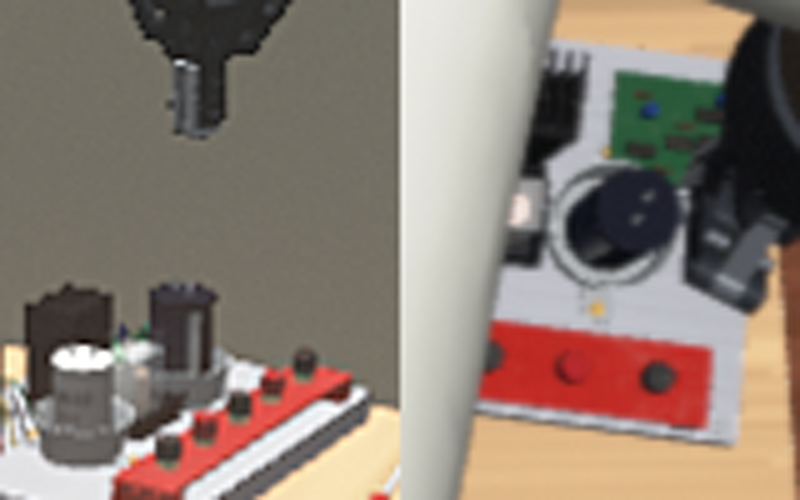

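Run:
```python
from h import *
fs,ft=grab("side"),grab("top")
c,d=ray(fs,350,117)
for y in np.arange(-.45,-.29,.02):
    X=c+d*(y-c[1])/d[1];print(np.round(X,3),proj(ft,[X])[0].round(1), "crop",((proj(ft,[X])[0]-[410,165])*5+[400,0]).round())
o=ctrl.get_obs();print(o["qpos"])
```

```text
[ 0.544 -0.45   0.26 ] [519.2 184.2] crop [946.  96.]
[ 0.537 -0.43   0.266] [510.2 187.6] crop [901. 113.]
[ 0.529 -0.41   0.272] [501.1 191.1] crop [855. 130.]
[ 0.521 -0.39   0.278] [491.8 194.6] crop [809. 148.]
[ 0.514 -0.37   0.283] [482.3 198.3] crop [762. 166.]
[ 0.506 -0.35   0.289] [472.7 201.9] crop [714. 185.]
[ 0.499 -0.33   0.295] [462.9 205.7] crop [665. 203.]
[ 0.491 -0.31   0.301] [453.  209.5] crop [615. 222.]
[ 0.483 -0.29   0.306] [442.9 213.3] crop [564. 242.]
[-3.40419727e-01  3.36355330e-01  8.77316163e-02 -8.06815789e-05
 -1.32402980e+00 -1.47572742e-01]
```

```bash
sed -i 's/^x,y,z,phi=map(float,sys.argv\[1:5\]);/OFF=.024 # seen tips are 24 mm above the reported TCP; z asked is the true tip height\nx,y,z,phi=map(float,sys.argv[1:5]); z-=OFF;/' p.py
python3 -m creep '[{"hand":0.7,"travel":[0,0,0],"roll":0},{"hand":0.7,"travel":[0,0,0],"roll":0},{"hand":0.7,"travel":[0,0,0],"roll":0},{"hand":0.7,"travel":[0,0,0],"roll":0},{"hand":0.7,"travel":[0,0,0],"roll":0}]'; python3 p.py .511 -.3459 .185 62
```

```text
time: 4.3
tool_pos: [0.5075, -0.3493, 0.2666]
tcp_rot: [0.0, -0.515, 0.857, -0.0]
contact_force: [-0.4, -0.9, -0.0]
opening: 0.0597
grasp_force: 0.0
t 4.3 tcp [ 0.5075 -0.3493  0.2666] phi 62.0 tilt 0.0 open 0.0597 gf 0.0 F [-0.4 -0.9 -0. ] q6 -0.15
ROLL 0.001 (x 0.0 rows) then TRAVEL [-0.116 -0.036  2.641] dist rows 2.6
```

```bash
python3 -m creep '[{"hand":0.7,"travel":[-0.12,-0.04,0.6],"roll":0},{"hand":0.7,"travel":[0,0,0.5],"roll":0},{"hand":0.7,"travel":[0,0,0.4],"roll":0},{"hand":0.7,"travel":[0,0,0.3],"roll":0},{"hand":0.7,"travel":[0,0,0.2],"roll":0},{"hand":0.7,"travel":[0,0,0.2],"roll":0},{"hand":0.7,"travel":[0,0,0.2],"roll":0},{"hand":0.7,"travel":[0,0,0.2],"roll":0},{"hand":0.7,"travel":[0,0,0],"roll":0}]';python3 p.py .511 -.3459 .185 62
```

```text
time: 5.05
tool_pos: [0.5104, -0.3453, 0.1609]
tcp_rot: [-0.001, -0.515, 0.857, 0.001]
contact_force: [-0.6, 0.5, -0.4]
opening: 0.0594
grasp_force: 0.0
t 5.05 tcp [ 0.5104 -0.3453  0.1609] phi 62.0 tilt 0.16 open 0.0594 gf 0.0 F [-0.6  0.5 -0.4] q6 -0.16
ROLL 0.001 (x 0.0 rows) then TRAVEL [ 0.006 -0.02  -0.002] dist rows 0.0
```

Close and lift slightly.

```bash
python3 -m creep '[{"hand":0.2,"travel":[0,0,0],"roll":0},{"hand":0.2,"travel":[0,0,0],"roll":0},{"hand":0.2,"travel":[0,0,0],"roll":0},{"hand":0.2,"travel":[0,0,0],"roll":0},{"hand":0.2,"travel":[0,0,0],"roll":0},{"hand":0.2,"travel":[0,0,0],"roll":0},{"hand":0.2,"travel":[0,0,0],"roll":0},{"hand":0.2,"travel":[0,0,0],"roll":0}]';python3 p.py .505 .085 .27 62
```

```text
time: 5.72
tool_pos: [0.5117, -0.3462, 0.1635]
tcp_rot: [0.0, -0.515, 0.857, -0.001]
contact_force: [0.7, -0.1, 3.8]
opening: 0.0333
grasp_force: 40.2
t 5.72 tcp [ 0.5117 -0.3462  0.1635] phi 62.1 tilt 0.11 open 0.0333 gf 40.164053287007846 F [ 0.7 -0.1  3.8] q6 -0.16
ROLL 0.002 (x 0.0 rows) then TRAVEL [-9.438  5.205 -2.074] dist rows 11.0
```

```bash
python3 -m creep '[{"hand":0.2,"travel":[0,0,-0.3],"roll":0},{"hand":0.2,"travel":[0,0,-0.6],"roll":0},{"hand":0.2,"travel":[0,0,-0.7],"roll":0},{"hand":0.2,"travel":[0,0,-0.5],"roll":0},{"hand":0.2,"travel":[-0.3,0.165,0],"roll":0},{"hand":0.2,"travel":[-0.6,0.33,0],"roll":0},{"hand":0.2,"travel":[-0.74,0.41,0],"roll":0},{"hand":0.2,"travel":[-0.74,0.41,0],"roll":0},{"hand":0.2,"travel":[-0.74,0.41,0],"roll":0},{"hand":0.2,"travel":[-0.74,0.41,0],"roll":0},{"hand":0.2,"travel":[-0.74,0.41,0],"roll":0},{"hand":0.2,"travel":[-0.74,0.41,0],"roll":0},{"hand":0.2,"travel":[-0.74,0.41,0],"roll":0},{"hand":0.2,"travel":[-0.74,0.41,0],"roll":0},{"hand":0.2,"travel":[-0.74,0.41,0],"roll":0},{"hand":0.2,"travel":[-0.74,0.41,0],"roll":0},{"hand":0.2,"travel":[-0.7,0.38,0],"roll":0},{"hand":0.2,"travel":[-0.4,0.22,0],"roll":0},{"hand":0.2,"travel":[0,0,0],"roll":0},{"hand":0.2,"travel":[0,0,0],"roll":0}]'; python3 p.py .505 .085 .1685 62
```

```text
time: 7.38
tool_pos: [0.5027, 0.0845, 0.2454]
tcp_rot: [-0.001, -0.516, 0.856, 0.0]
contact_force: [-0.2, -0.6, -1.2]
opening: 0.0333
grasp_force: 39.9
t 7.38 tcp [0.5027 0.0845 0.2454] phi 62.2 tilt 0.17 open 0.0333 gf 39.921405568602495 F [-0.2 -0.6 -1.2] q6 -0.97
ROLL 0.005 (x 0.0 rows) then TRAVEL [-0.042 -0.05   2.521] dist rows 2.5
```

```bash
python3 -m creep '[{"hand":0.2,"travel":[0,0,0.5],"roll":0},{"hand":0.2,"travel":[0,0,0.6],"roll":0},{"hand":0.2,"travel":[0,0,0.5],"roll":0},{"hand":0.2,"travel":[0,0,0.3],"roll":0},{"hand":0.2,"travel":[0,0,0.2],"roll":0},{"hand":0.2,"travel":[0,0,0.15],"roll":0},{"hand":0.2,"travel":[0,0,0.1],"roll":0},{"hand":0.2,"travel":[0,0,0],"roll":0},{"hand":0.2,"travel":[0,0,0],"roll":0}]'; python3 p.py .505 .085 .1675 62
```

```text
time: 8.13
tool_pos: [0.5043, 0.0836, 0.1531]
tcp_rot: [0.0, -0.515, 0.857, -0.0]
contact_force: [0.0, -0.4, -1.5]
opening: 0.0332
grasp_force: 39.9
t 8.13 tcp [0.5043 0.0836 0.1531] phi 62.0 tilt 0.05 open 0.0332 gf 39.934712423128076 F [ 0.  -0.4 -1.5] q6 -0.97
ROLL 0.001 (x 0.0 rows) then TRAVEL [-0.039  0.     0.24 ] dist rows 0.2
```

```bash
python3 -m creep '[{"hand":0.2,"travel":[0,0,0.08],"roll":0},{"hand":0.2,"travel":[0,0,0.08],"roll":0},{"hand":0.2,"travel":[0,0,0.05],"roll":0},{"hand":0.2,"travel":[0,0,0],"roll":0},{"hand":0.2,"travel":[0,0,0],"roll":0}]'; python3 p.py .505 .085 .1675 62
python3 - <<'E'
from h import *
fs,ft=grab("side"),grab("top")
for f in(fs,ft):print(proj(f,[[.504,.084,.133],[.504,.084,.193]]))
u,v=proj(fs,[[.504,.084,.16]])[0].astype(int)
save({"color":cv2.resize(fs["color"][v-50:v+50,u-60:u+60],None,fx=5,fy=5,interpolation=cv2.INTER_CUBIC)},"pics/m3.png");print(u,v)
E
```

```text
time: 8.55
tool_pos: [0.5038, 0.0837, 0.1441]
tcp_rot: [-0.0, -0.515, 0.857, -0.0]
contact_force: [0.3, 0.4, -0.9]
opening: 0.0337
grasp_force: 39.9
t 8.55 tcp [0.5038 0.0837 0.1441] phi 62.0 tilt 0.01 open 0.0337 gf 39.932568850927055 F [ 0.3  0.4 -0.9] q6 -0.97
ROLL 0.002 (x 0.0 rows) then TRAVEL [-0.041 -0.011  0.016] dist rows 0.0
[[266.04332047 250.18683755]
 [264.72409549 222.50587581]]
[[247.91424939 219.220369  ]
 [243.00044697 214.88234668]]
265 237
```

View pics/m3.png

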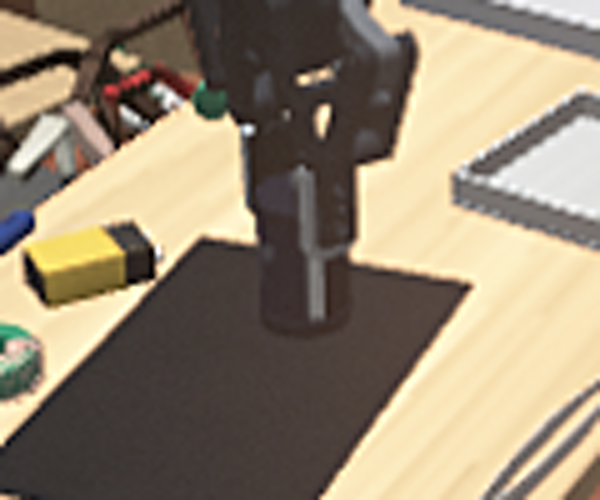

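```bash
python3 -m creep '[{"hand":0.2,"travel":[0,0,0.03],"roll":0},{"hand":0.2,"travel":[0,0,0.03],"roll":0},{"hand":0.2,"travel":[0,0,0],"roll":0}]' ; python3 -m creep '[{"hand":0.2,"travel":[0,0,0.03],"roll":0},{"hand":0.2,"travel":[0,0,0.03],"roll":0},{"hand":0.2,"travel":[0,0,0],"roll":0}]'|grep -E "tool_pos|force"
```

```text
time: 8.9
tool_pos: [0.5044, 0.0839, 0.1434]
tcp_rot: [0.001, -0.516, 0.857, -0.0]
contact_force: [-3.0, 0.5, 6.6]
opening: 0.0331
grasp_force: 40.5
tool_pos: [0.5047, 0.0839, 0.1432]
contact_force: [-5.5, 1.2, 17.6]
grasp_force: 41.5
```

```bash
python3 -m creep '[{"hand":0.2,"travel":[0,0,-0.06],"roll":0},{"hand":0.6,"travel":[0,0,0],"roll":0},{"hand":0.6,"travel":[0,0,0],"roll":0},{"hand":0.6,"travel":[0,0,0],"roll":0},{"hand":0.6,"travel":[0,0,0],"roll":0},{"hand":0.6,"travel":[0,0,-0.4],"roll":0},{"hand":0.55,"travel":[0,0,-0.7],"roll":0},{"hand":0.5,"travel":[0,0,-0.7],"roll":0},{"hand":0.5,"travel":[0,0,-0.7],"roll":0},{"hand":0.5,"travel":[0,0,0],"roll":0}]'; python3 p.py .525 -.2505 .256 62
```

```text
time: 9.98
tool_pos: [0.5073, 0.0845, 0.2477]
tcp_rot: [0.005, -0.516, 0.857, -0.002]
contact_force: [0.9, 0.2, 0.7]
opening: 0.0426
grasp_force: 0.0
t 9.98 tcp [0.5073 0.0845 0.2477] phi 62.1 tilt 0.66 open 0.0426 gf 0.0 F [0.9 0.2 0.7] q6 -0.97
ROLL 0.003 (x 0.0 rows) then TRAVEL [ 7.189 -4.319  0.375] dist rows 8.4
```

```bash
python3 -m creep '[{"hand":0.5,"travel":[0.32,-0.19,0],"roll":0},{"hand":0.5,"travel":[0.62,-0.37,0],"roll":0},{"hand":0.5,"travel":[0.72,-0.43,0],"roll":0},{"hand":0.5,"travel":[0.72,-0.43,0],"roll":0},{"hand":0.5,"travel":[0.72,-0.43,0],"roll":0},{"hand":0.5,"travel":[0.72,-0.43,0],"roll":0},{"hand":0.5,"travel":[0.72,-0.43,0],"roll":0},{"hand":0.5,"travel":[0.72,-0.43,0],"roll":0},{"hand":0.5,"travel":[0.72,-0.43,0],"roll":0},{"hand":0.5,"travel":[0.72,-0.43,0],"roll":0},{"hand":0.5,"travel":[0.52,-0.31,0],"roll":0},{"hand":0.5,"travel":[0,0,0],"roll":0},{"hand":0.5,"travel":[0,0,0],"roll":0}]'; python3 p.py .5248 -.2509 .185 62
python3 - <<'E'
from h import *
fs,ft=grab("side"),grab("top");save(fs,"pics/s4.png");save(ft,"pics/t4.png")
E
```

```text
time: 11.07
tool_pos: [0.5204, -0.2532, 0.2406]
tcp_rot: [-0.001, -0.514, 0.858, 0.001]
contact_force: [-0.7, -0.8, 0.7]
opening: 0.0429
grasp_force: 0.0
t 11.07 tcp [ 0.5204 -0.2532  0.2406] phi 61.9 tilt 0.1 open 0.0429 gf 0.0 F [-0.7 -0.8  0.7] q6 -0.32
ROLL -0.004 (x 0.0 rows) then TRAVEL [-0.104 -0.074  1.99 ] dist rows 2.0
```

```bash
python3 -m creep '[{"hand":0.5,"travel":[-0.1,-0.07,0],"roll":0},{"hand":0.5,"travel":[0,0,0.3],"roll":0},{"hand":0.5,"travel":[0,0,0.4],"roll":0},{"hand":0.5,"travel":[0,0,0.4],"roll":0},{"hand":0.5,"travel":[0,0,0.3],"roll":0},{"hand":0.5,"travel":[0,0,0.2],"roll":0},{"hand":0.5,"travel":[0,0,0.2],"roll":0},{"hand":0.5,"travel":[0,0,0.2],"roll":0},{"hand":0.5,"travel":[0,0,0],"roll":0},{"hand":0.5,"travel":[0,0,0],"roll":0}]'; python3 p.py .5248 -.2509 .185 62
```

```text
time: 12.0
tool_pos: [0.5253, -0.2498, 0.1618]
tcp_rot: [-0.0, -0.516, 0.857, -0.0]
contact_force: [0.6, 0.2, 0.6]
opening: 0.0424
grasp_force: 0.0
t 12.0 tcp [ 0.5253 -0.2498  0.1618] phi 62.1 tilt 0.01 open 0.0424 gf 0.0 F [0.6 0.2 0.6] q6 -0.32
ROLL 0.002 (x 0.0 rows) then TRAVEL [ 0.029 -0.003  0.02 ] dist rows 0.0
```

```bash
python3 -m creep '[{"hand":0.15,"travel":[0,0,0],"roll":0},{"hand":0.15,"travel":[0,0,0],"roll":0},{"hand":0.15,"travel":[0,0,0],"roll":0},{"hand":0.15,"travel":[0,0,0],"roll":0},{"hand":0.15,"travel":[0,0,0],"roll":0},{"hand":0.15,"travel":[0,0,0],"roll":0},{"hand":0.15,"travel":[0,0,0],"roll":0}]';for i in 1 2; do python3 p.py .51 .175 .27 62;done
python3 -m creep '[{"hand":0.15,"travel":[0,0,-0.3],"roll":0},{"hand":0.15,"travel":[0,0,-0.6],"roll":0},{"hand":0.15,"travel":[0,0,-0.7],"roll":0},{"hand":0.15,"travel":[0,0,-0.6],"roll":0},{"hand":0.15,"travel":[0,0,-0.2],"roll":0},{"hand":0.15,"travel":[0,0,0],"roll":0},{"hand":0.15,"travel":[0,0,0],"roll":0}]';python3 p.py .51 .175 .27 62
```

```text
time: 12.58
tool_pos: [0.5258, -0.2503, 0.1628]
tcp_rot: [0.001, -0.515, 0.857, -0.001]
contact_force: [1.1, -0.7, 4.9]
opening: 0.0269
grasp_force: 39.6
t 12.58 tcp [ 0.5258 -0.2503  0.1628] phi 62.1 tilt 0.12 open 0.0269 gf 39.6425350906793 F [ 1.1 -0.7  4.9] q6 -0.32
ROLL 0.002 (x 0.0 rows) then TRAVEL [-9.203  5.336 -2.091] dist rows 10.8
t 12.58 tcp [ 0.5258 -0.2503  0.1628] phi 62.1 tilt 0.12 open 0.0269 gf 39.6425350906793 F [ 1.1 -0.7  4.9] q6 -0.32
ROLL 0.002 (x 0.0 rows) then TRAVEL [-9.203  5.336 -2.091] dist rows 10.8
time: 13.17
tool_pos: [0.5244, -0.2494, 0.2563]
tcp_rot: [-0.0, -0.515, 0.857, 0.001]
contact_force: [0.1, 0.5, -1.1]
opening: 0.0265
grasp_force: 39.6
t 13.17 tcp [ 0.5244 -0.2494  0.2563] phi 62.0 tilt 0.15 open 0.0265 gf 39.55722503189463 F [ 0.1  0.5 -1.1] q6 -0.32
ROLL 0.001 (x 0.0 rows) then TRAVEL [-9.199  5.297  0.276] dist rows 10.6
```

```bash
python3 -m creep '[{"hand":0.15,"travel":[-0.32,0.18,0],"roll":0},{"hand":0.15,"travel":[-0.6,0.35,0],"roll":0},{"hand":0.15,"travel":[-0.72,0.42,0],"roll":0},{"hand":0.15,"travel":[-0.72,0.42,0],"roll":0},{"hand":0.15,"travel":[-0.72,0.42,0],"roll":0},{"hand":0.15,"travel":[-0.72,0.42,0],"roll":0},{"hand":0.15,"travel":[-0.72,0.42,0],"roll":0},{"hand":0.15,"travel":[-0.72,0.42,0],"roll":0},{"hand":0.15,"travel":[-0.72,0.42,0],"roll":0},{"hand":0.15,"travel":[-0.72,0.42,0],"roll":0},{"hand":0.15,"travel":[-0.72,0.42,0],"roll":0},{"hand":0.15,"travel":[-0.72,0.42,0],"roll":0},{"hand":0.15,"travel":[-0.7,0.4,0],"roll":0},{"hand":0.15,"travel":[-0.4,0.23,0],"roll":0},{"hand":0.15,"travel":[0,0,0],"roll":0},{"hand":0.15,"travel":[0,0,0],"roll":0}]'; python3 p.py .51 .175 .168 62
```

```text
time: 14.5
tool_pos: [0.5074, 0.1766, 0.2552]
tcp_rot: [-0.003, -0.516, 0.857, 0.0]
contact_force: [-0.2, 0.3, -1.3]
opening: 0.0269
grasp_force: 39.5
t 14.5 tcp [0.5074 0.1766 0.2552] phi 62.1 tilt 0.3 open 0.0269 gf 39.5488422215567 F [-0.2  0.3 -1.3] q6 -1.12
ROLL 0.005 (x 0.0 rows) then TRAVEL [-0.007 -0.085  2.78 ] dist rows 2.8
```

```bash
python3 -m creep '[{"hand":0.15,"travel":[0,0,0.5],"roll":0},{"hand":0.15,"travel":[0,0,0.6],"roll":0},{"hand":0.15,"travel":[0,0,0.6],"roll":0},{"hand":0.15,"travel":[0,0,0.4],"roll":0},{"hand":0.15,"travel":[0,0,0.3],"roll":0},{"hand":0.15,"travel":[0,0,0.15],"roll":0},{"hand":0.15,"travel":[0,0,0.1],"roll":0},{"hand":0.15,"travel":[0,0,0.06],"roll":0},{"hand":0.15,"travel":[0,0,0],"roll":0},{"hand":0.15,"travel":[0,0,0],"roll":0}]'; python3 p.py .51 .175 .167 62
```

```text
time: 15.33
tool_pos: [0.5091, 0.1763, 0.15]
tcp_rot: [0.001, -0.515, 0.857, -0.0]
contact_force: [-0.1, -0.0, -0.4]
opening: 0.0267
grasp_force: 39.6
t 15.33 tcp [0.5091 0.1763 0.15  ] phi 62.0 tilt 0.07 open 0.0267 gf 39.55100543185836 F [-0.1 -0.  -0.4] q6 -1.12
ROLL 0.001 (x 0.0 rows) then TRAVEL [ 0.018 -0.036  0.176] dist rows 0.2
```

```bash
python3 -m creep '[{"hand":0.15,"travel":[0,0,0.06],"roll":0},{"hand":0.15,"travel":[0,0,0.06],"roll":0},{"hand":0.15,"travel":[0,0,0.03],"roll":0},{"hand":0.15,"travel":[0,0,0.03],"roll":0},{"hand":0.15,"travel":[0,0,0],"roll":0}]'; python3 -m creep '[{"hand":0.15,"travel":[0,0,0.03],"roll":0},{"hand":0.15,"travel":[0,0,0],"roll":0}]' | grep -E "tool|con"
```

```text
time: 15.75
tool_pos: [0.5088, 0.1764, 0.1428]
tcp_rot: [0.0, -0.516, 0.857, -0.0]
contact_force: [-0.8, 0.4, 3.3]
opening: 0.0268
grasp_force: 39.8
tool_pos: [0.509, 0.1765, 0.1427]
contact_force: [-2.8, -0.7, 7.3]
```

Contact. Release, rise, then take pictures to check both cans.

```bash
python3 -m creep '[{"hand":0.15,"travel":[0,0,-0.03],"roll":0},{"hand":0.5,"travel":[0,0,0],"roll":0},{"hand":0.5,"travel":[0,0,0],"roll":0},{"hand":0.5,"travel":[0,0,0],"roll":0},{"hand":0.5,"travel":[0,0,0],"roll":0},{"hand":0.55,"travel":[0,0,-0.4],"roll":0},{"hand":0.6,"travel":[0,0,-0.7],"roll":0},{"hand":0.6,"travel":[0,0,-0.7],"roll":0},{"hand":0.6,"travel":[0,0,-0.7],"roll":0.2},{"hand":0.6,"travel":[0,0,0],"roll":0.22},{"hand":0.6,"travel":[0,0,0],"roll":0.22},{"hand":0.6,"travel":[0,0,0],"roll":0.22},{"hand":0.6,"travel":[0,0,0],"roll":0.22},{"hand":0.6,"travel":[0,0,0],"roll":0.22},{"hand":0.6,"travel":[0,0,0],"roll":0.22},{"hand":0.6,"travel":[0,0,0],"roll":0.22},{"hand":0.6,"travel":[0,0,0],"roll":0.22},{"hand":0.6,"travel":[0,0,0],"roll":0.22},{"hand":0.6,"travel":[0,0,0],"roll":0.15},{"hand":0.6,"travel":[0,0,0],"roll":0}]'; python3 p.py .5182 -.2982 .27 -8.2
```

```text
time: 17.58
tool_pos: [0.5086, 0.1762, 0.2419]
tcp_rot: [-0.0, 0.069, 0.998, -0.0]
contact_force: [0.0, -0.4, 0.4]
opening: 0.0516
grasp_force: 0.0
t 17.58 tcp [0.5086 0.1762 0.2419] phi -7.9 tilt 0.03 open 0.0516 gf 0.0 F [ 0.  -0.4  0.4] q6 -2.34
ROLL 0.009 (x 0.0 rows) then TRAVEL [ -1.929 -11.706  -0.099] dist rows 11.9
```

```bash
python3 -m creep '[{"hand":0.6,"travel":[-0.06,-0.36,0],"roll":0},{"hand":0.6,"travel":[-0.11,-0.68,0],"roll":0},{"hand":0.6,"travel":[-0.14,-0.85,0],"roll":0},{"hand":0.6,"travel":[-0.14,-0.85,0],"roll":0},{"hand":0.6,"travel":[-0.14,-0.85,0],"roll":0},{"hand":0.6,"travel":[-0.14,-0.85,0],"roll":0},{"hand":0.6,"travel":[-0.14,-0.85,0],"roll":0},{"hand":0.6,"travel":[-0.14,-0.85,0],"roll":0},{"hand":0.6,"travel":[-0.14,-0.85,0],"roll":0},{"hand":0.6,"travel":[-0.14,-0.85,0],"roll":0},{"hand":0.6,"travel":[-0.14,-0.85,0],"roll":0},{"hand":0.6,"travel":[-0.14,-0.85,0],"roll":0},{"hand":0.6,"travel":[-0.14,-0.85,0],"roll":0},{"hand":0.6,"travel":[-0.14,-0.85,0],"roll":0},{"hand":0.6,"travel":[-0.08,-0.5,0],"roll":0},{"hand":0.6,"travel":[0,0,0],"roll":0},{"hand":0.6,"travel":[0,0,0],"roll":0}]'; python3 p.py .5182 -.2982 .176 -8.2
python3 - <<'E'
from h import *
fs,ft=grab("side"),grab("top")
a=fs["color"][190:290,200:320];b=ft["color"][170:270,170:290]
save({"color":cv2.resize(np.hstack([a,b]),None,fx=3.3,fy=3.3,interpolation=cv2.INTER_CUBIC)},"pics/m5.png")
E
```

```text
time: 19.0
tool_pos: [0.5201, -0.3008, 0.2415]
tcp_rot: [-0.001, 0.069, 0.998, 0.0]
contact_force: [-0.3, 0.1, -0.6]
opening: 0.0511
grasp_force: 0.0
t 19.0 tcp [ 0.5201 -0.3008  0.2415] phi -7.9 tilt 0.07 open 0.0511 gf 0.0 F [-0.3  0.1 -0.6] q6 -1.45
ROLL 0.009 (x 0.0 rows) then TRAVEL [0.053 0.057 2.237] dist rows 2.2
```

View pics/m5.png

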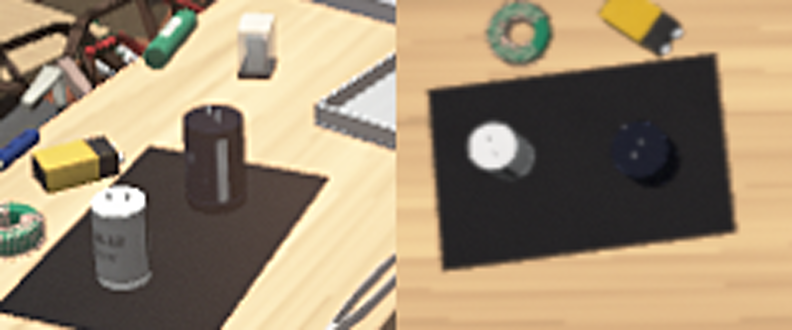

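Both cans stand upright on the mat (grey at top-view crop (495,148), blue at (643,150)). Now down on the old relay.

```bash
python3 -m creep '[{"hand":0.6,"travel":[0.05,0.06,0.4],"roll":0},{"hand":0.6,"travel":[0,0,0.5],"roll":0},{"hand":0.6,"travel":[0,0,0.4],"roll":0},{"hand":0.6,"travel":[0,0,0.3],"roll":0},{"hand":0.6,"travel":[0,0,0.2],"roll":0},{"hand":0.6,"travel":[0,0,0.2],"roll":0},{"hand":0.6,"travel":[0,0,0.2],"roll":0},{"hand":0.6,"travel":[0,0,0],"roll":0},{"hand":0.6,"travel":[0,0,0],"roll":0}]'; python3 p.py .5182 -.2982 .176 -8.2
```

```text
time: 19.85
tool_pos: [0.5194, -0.2966, 0.1543]
tcp_rot: [-0.0, 0.068, 0.998, -0.0]
contact_force: [0.5, 0.1, 0.9]
opening: 0.0512
grasp_force: 0.0
t 19.85 tcp [ 0.5194 -0.2966  0.1543] phi -7.8 tilt 0.01 open 0.0512 gf 0.0 F [0.5 0.1 0.9] q6 -1.46
ROLL 0.013 (x 0.1 rows) then TRAVEL [ 0.024 -0.043  0.056] dist rows 0.1
```

```bash
python3 -m creep '[{"hand":0.6,"travel":[0.02,-0.03,0.05],"roll":0},{"hand":0.15,"travel":[0,0,0],"roll":0},{"hand":0.15,"travel":[0,0,0],"roll":0},{"hand":0.15,"travel":[0,0,0],"roll":0},{"hand":0.15,"travel":[0,0,0],"roll":0},{"hand":0.15,"travel":[0,0,0],"roll":0},{"hand":0.15,"travel":[0,0,0],"roll":0},{"hand":0.15,"travel":[0,0,0],"roll":0}]' 40;python3 p.py .4396 -.0709 .26 -8.2
```

```text
time: 20.52
tool_pos: [0.5187, -0.2981, 0.1529]
tcp_rot: [0.001, 0.068, 0.998, -0.0]
contact_force: [0.1, 0.3, 4.0]
opening: 0.0279
grasp_force: 41.8
t 20.52 tcp [ 0.5187 -0.2981  0.1529] phi -7.8 tilt 0.07 open 0.0279 gf 41.78835690021515 F [0.1 0.3 4. ] q6 -1.46
ROLL 0.012 (x 0.0 rows) then TRAVEL [ 2.765  5.339 -2.084] dist rows 6.4
```

```bash
python3 -m creep '[{"hand":0.15,"travel":[0,0,-0.3],"roll":0},{"hand":0.15,"travel":[0,0,-0.6],"roll":0},{"hand":0.15,"travel":[0,0,-0.7],"roll":0},{"hand":0.15,"travel":[0,0,-0.5],"roll":0},{"hand":0.15,"travel":[0.14,0.27,0],"roll":0},{"hand":0.15,"travel":[0.28,0.54,0],"roll":0},{"hand":0.15,"travel":[0.35,0.68,0],"roll":0},{"hand":0.15,"travel":[0.35,0.68,0],"roll":0},{"hand":0.15,"travel":[0.35,0.68,0],"roll":0},{"hand":0.15,"travel":[0.35,0.68,0],"roll":0},{"hand":0.15,"travel":[0.35,0.68,0],"roll":0},{"hand":0.15,"travel":[0.35,0.68,0],"roll":0},{"hand":0.15,"travel":[0.23,0.45,0],"roll":0},{"hand":0.15,"travel":[0,0,0],"roll":0},{"hand":0.15,"travel":[0,0,0],"roll":0}]';python3 p.py .4396 -.0709 .159 -8.2
```

```text
time: 21.77
tool_pos: [0.4377, -0.0703, 0.2357]
tcp_rot: [-0.0, 0.067, 0.998, 0.0]
contact_force: [0.2, 0.9, -0.5]
opening: 0.0279
grasp_force: 41.3
t 21.77 tcp [ 0.4377 -0.0703  0.2357] phi -7.7 tilt 0.05 open 0.0279 gf 41.31977140903473 F [ 0.2  0.9 -0.5] q6 -1.91
ROLL 0.016 (x 0.1 rows) then TRAVEL [-0.051 -0.007  2.517] dist rows 2.5
```

```bash
python3 -m creep '[{"hand":0.15,"travel":[0,0,0.5],"roll":0},{"hand":0.15,"travel":[0,0,0.6],"roll":0},{"hand":0.15,"travel":[0,0,0.5],"roll":0},{"hand":0.15,"travel":[0,0,0.4],"roll":0},{"hand":0.15,"travel":[0,0,0.2],"roll":0},{"hand":0.15,"travel":[0,0,0.15],"roll":0},{"hand":0.15,"travel":[0,0,0.1],"roll":0},{"hand":0.15,"travel":[0,0,0],"roll":0},{"hand":0.15,"travel":[0,0,0],"roll":0}]';python3 p.py .4396 -.0709 .157 -8.2
```

```text
time: 22.52
tool_pos: [0.4391, -0.0713, 0.1387]
tcp_rot: [0.001, 0.069, 0.998, 0.0]
contact_force: [0.5, -0.4, 0.3]
opening: 0.028
grasp_force: 41.3
t 22.52 tcp [ 0.4391 -0.0713  0.1387] phi -7.9 tilt 0.06 open 0.028 gf 41.31999671459198 F [ 0.5 -0.4  0.3] q6 -1.91
ROLL 0.011 (x 0.0 rows) then TRAVEL [-0.01   0.013  0.143] dist rows 0.1
```

```bash
python3 -m creep '[{"hand":0.15,"travel":[0,0,0.08],"roll":0},{"hand":0.15,"travel":[0,0,0.04],"roll":0},{"hand":0.15,"travel":[0,0,0],"roll":0},{"hand":0.5,"travel":[0,0,0],"roll":0},{"hand":0.5,"travel":[0,0,0],"roll":0},{"hand":0.5,"travel":[0,0,0],"roll":0},{"hand":0.5,"travel":[0,0,0],"roll":0},{"hand":0.5,"travel":[0,0,-0.4],"roll":0},{"hand":0.6,"travel":[0,0,-0.7],"roll":0},{"hand":0.6,"travel":[0,0,-0.7],"roll":0},{"hand":0.6,"travel":[0,0,-0.5],"roll":0},{"hand":0.6,"travel":[0,0,0],"roll":0}]'
python3 - <<'E'
from h import *
fs,ft=grab("side"),grab("top")
P=lambda a,b,z:onz(ft,305+a/12,168+b/12,z)
print("top face",np.mean([P(*q,.167) for q in((148,178),(297,130),(329,237),(182,288))],0))
e=[P(187,325,.13),P(330,275,.13)];m=np.mean(e,0);d=e[0]-e[1];L=np.linalg.norm(d);d/=L;n=np.array([d[1],-d[0],0]);n*=np.sign(n[0]);print("front base edge len",L,"phi",np.degrees(np.arctan2(-d[0],d[1])),"centre",m+n*.0115)
a=fs["color"][185:225,255:300];b=ft["color"][165:205,300:345];c=ft["color"][220:275,290:352]
im=np.hstack([cv2.resize(a,(266,240),interpolation=3),cv2.resize(b,(266,240),interpolation=3),cv2.resize(c,(266,240),interpolation=3)])
save({"color":im},"pics/n6.png");save(fs,"pics/fs6.png");save(ft,"pics/ft6.png")
E
```

```text
time: 23.52
tool_pos: [0.4415, -0.0712, 0.2302]
tcp_rot: [0.005, 0.068, 0.998, 0.0]
contact_force: [0.5, -1.1, -0.3]
opening: 0.0509
grasp_force: 0.0
top face [ 0.56818656 -0.0818      0.167     ]
front base edge len 0.0274630391640379 phi 18.78068929227436 centre [ 0.57025367 -0.0814329   0.13      ]
```

View pics/n6.png

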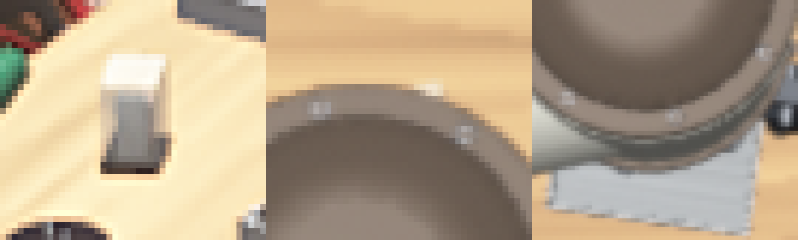

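```bash
python3 - <<'E'
from h import *
fs=grab("side")
q=proj(fs,[[.569,-.0817,.167],[.569,-.0817,.13]]);print(((q-[255,185])*[5.91,6]).round())
E
python3 p.py .569 -.0817 .25 19.5
```

```text
[[135.  66.]
 [138. 156.]]
t 23.67 tcp [ 0.4381 -0.0712  0.225 ] phi -7.9 tilt 0.04 open 0.0512 gf 0.0 F [-0.3 -0.8  0.3] q6 -1.91
ROLL -0.913 (x 3.8 rows) then TRAVEL [-2.998 -1.341 -0.028] dist rows 3.3
```

```bash
python3 -m creep '[{"hand":0.6,"travel":[0,0,0],"roll":-0.183},{"hand":0.6,"travel":[0,0,0],"roll":-0.183},{"hand":0.6,"travel":[0,0,0],"roll":-0.183},{"hand":0.6,"travel":[0,0,0],"roll":-0.183},{"hand":0.6,"travel":[0,0,0],"roll":-0.183},{"hand":0.6,"travel":[-0.5,-0.22,0],"roll":0},{"hand":0.6,"travel":[-0.7,-0.32,0],"roll":0},{"hand":0.6,"travel":[-0.7,-0.32,0],"roll":0},{"hand":0.6,"travel":[-0.7,-0.32,0],"roll":0},{"hand":0.6,"travel":[-0.4,-0.16,0],"roll":0},{"hand":0.6,"travel":[0,0,0],"roll":0},{"hand":0.6,"travel":[0,0,0],"roll":0}]';python3 p.py .569 -.0817 .155 19.5
python3 - <<'E'
from h import *
fs,ft=grab("side"),grab("top")
a=fs["color"][150:230,240:330];c=ft["color"][220:275,290:352]
im=np.hstack([cv2.resize(a,(450,400),interpolation=2),cv2.resize(c,(350,400),interpolation=2)])
save({"color":im},"pics/n7.png")
E
```

```text
time: 24.67
tool_pos: [0.569, -0.0815, 0.2228]
tcp_rot: [-0.002, -0.17, 0.985, 0.0]
contact_force: [-0.6, 0.6, -0.1]
opening: 0.0514
grasp_force: 0.0
t 24.67 tcp [ 0.569  -0.0815  0.2228] phi 19.6 tilt 0.28 open 0.0514 gf 0.0 F [-0.6  0.6 -0.1] q6 -1.37
ROLL 0.002 (x 0.0 rows) then TRAVEL [-0.009 -0.007  2.296] dist rows 2.3
```

View pics/n7.png

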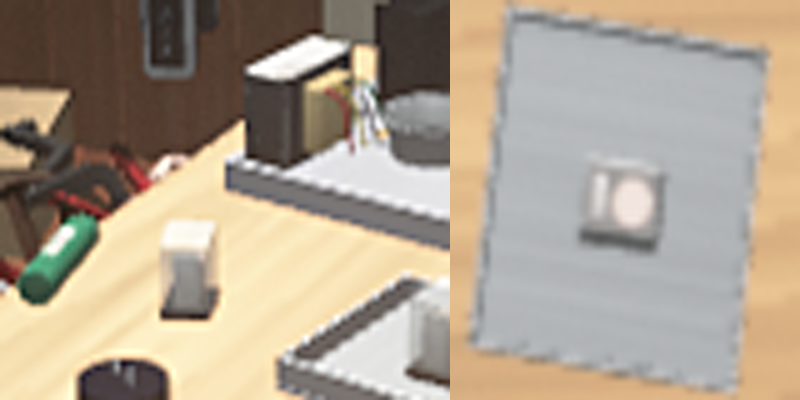

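Old relay stands centred in the tray; the finger hangs straight above the new relay. Descend.

```bash
python3 -m creep '[{"hand":0.6,"travel":[0,0,0.4],"roll":0},{"hand":0.6,"travel":[0,0,0.5],"roll":0},{"hand":0.6,"travel":[0,0,0.4],"roll":0},{"hand":0.6,"travel":[0,0,0.3],"roll":0},{"hand":0.6,"travel":[0,0,0.2],"roll":0},{"hand":0.6,"travel":[0,0,0.2],"roll":0},{"hand":0.6,"travel":[0,0,0.2],"roll":0},{"hand":0.6,"travel":[0,0,0.1],"roll":0},{"hand":0.6,"travel":[0,0,0],"roll":0}]'; python3 p.py .569 -.0817 .154 19.5;python3 -m creep '[{"hand":0.15,"travel":[0,0,0],"roll":0},{"hand":0.15,"travel":[0,0,0],"roll":0},{"hand":0.15,"travel":[0,0,0],"roll":0},{"hand":0.15,"travel":[0,0,0],"roll":0},{"hand":0.15,"travel":[0,0,0],"roll":0},{"hand":0.15,"travel":[0,0,0],"roll":0},{"hand":0.15,"travel":[0,0,0],"roll":0}]';python3 p.py .5182 -.2982 .25 -8.2
```

```text
time: 25.52
tool_pos: [0.569, -0.0815, 0.1327]
tcp_rot: [-0.001, -0.17, 0.985, 0.0]
contact_force: [0.4, -0.5, -0.8]
opening: 0.051
grasp_force: 0.0
t 25.52 tcp [ 0.569  -0.0815  0.1327] phi 19.6 tilt 0.08 open 0.051 gf 0.0 F [ 0.4 -0.5 -0.8] q6 -1.37
ROLL 0.003 (x 0.0 rows) then TRAVEL [ 0.001 -0.006  0.067] dist rows 0.1
time: 26.1
tool_pos: [0.5703, -0.0815, 0.1342]
tcp_rot: [0.001, -0.17, 0.985, -0.0]
contact_force: [0.2, 0.1, 3.7]
opening: 0.0277
grasp_force: 41.1
t 26.1 tcp [ 0.5703 -0.0815  0.1342] phi 19.6 tilt 0.1 open 0.0277 gf 41.083277463912964 F [0.2 0.1 3.7] q6 -1.37
ROLL 0.927 (x 3.9 rows) then TRAVEL [ 0.511 -5.547 -2.296] dist rows 6.0
```

```bash
python3 -m creep '[{"hand":0.15,"travel":[0,0,-0.3],"roll":0},{"hand":0.15,"travel":[0,0,-0.6],"roll":0},{"hand":0.15,"travel":[0,0,-0.7],"roll":0},{"hand":0.15,"travel":[0,0,-0.6],"roll":0.185},{"hand":0.15,"travel":[0,0,-0.3],"roll":0.185},{"hand":0.15,"travel":[0,0,0],"roll":0.185},{"hand":0.15,"travel":[0,0,0],"roll":0.185},{"hand":0.15,"travel":[0,0,0],"roll":0.185},{"hand":0.15,"travel":[0.03,-0.35,0],"roll":0},{"hand":0.15,"travel":[0.06,-0.65,0],"roll":0},{"hand":0.15,"travel":[0.07,-0.75,0],"roll":0},{"hand":0.15,"travel":[0.07,-0.75,0],"roll":0},{"hand":0.15,"travel":[0.07,-0.75,0],"roll":0},{"hand":0.15,"travel":[0.07,-0.75,0],"roll":0},{"hand":0.15,"travel":[0.06,-0.75,0],"roll":0},{"hand":0.15,"travel":[0.05,-0.5,0],"roll":0},{"hand":0.15,"travel":[0.03,-0.3,0],"roll":0},{"hand":0.15,"travel":[0,0,0],"roll":0},{"hand":0.15,"travel":[0,0,0],"roll":0}]';python3 p.py .5182 -.2982 .184 -8.2
```

```text
time: 27.68
tool_pos: [0.5173, -0.2986, 0.2328]
tcp_rot: [-0.001, 0.071, 0.997, 0.0]
contact_force: [0.4, 0.1, -1.6]
opening: 0.0276
grasp_force: 40.6
t 27.68 tcp [ 0.5173 -0.2986  0.2328] phi -8.2 tilt 0.07 open 0.0276 gf 40.62533140182495 F [ 0.4  0.1 -1.6] q6 -1.46
ROLL 0.0 (x 0.0 rows) then TRAVEL [-0.022  0.012  1.82 ] dist rows 1.8
```

```bash
python3 -m creep '[{"hand":0.15,"travel":[-0.02,0.01,0.3],"roll":0},{"hand":0.15,"travel":[0,0,0.4],"roll":0},{"hand":0.15,"travel":[0,0,0.3],"roll":0},{"hand":0.15,"travel":[0,0,0.2],"roll":0},{"hand":0.15,"travel":[0,0,0.15],"roll":0},{"hand":0.15,"travel":[0,0,0.12],"roll":0},{"hand":0.15,"travel":[0,0,0.1],"roll":0},{"hand":0.15,"travel":[0,0,0.1],"roll":0},{"hand":0.15,"travel":[0,0,0.06],"roll":0},{"hand":0.15,"travel":[0,0,0],"roll":0},{"hand":0.15,"travel":[0,0,0],"roll":0}]';python3 p.py .5182 -.2982 .181 -8.2
```

```text
time: 28.6
tool_pos: [0.5188, -0.2982, 0.1644]
tcp_rot: [0.0, 0.071, 0.997, -0.0]
contact_force: [0.0, -0.4, -0.1]
opening: 0.0274
grasp_force: 40.6
t 28.6 tcp [ 0.5188 -0.2982  0.1644] phi -8.2 tilt 0.02 open 0.0274 gf 40.63071548938751 F [ 0.  -0.4 -0.1] q6 -1.46
ROLL 0.001 (x 0.0 rows) then TRAVEL [ 0.016 -0.003  0.185] dist rows 0.2
```

```bash
python3 -m creep '[{"hand":0.15,"travel":[0,0,0.06],"roll":0},{"hand":0.15,"travel":[0,0,0.06],"roll":0},{"hand":0.15,"travel":[0,0,0.04],"roll":0},{"hand":0.15,"travel":[0,0,0],"roll":0},{"hand":0.15,"travel":[0,0,0],"roll":0}]';python3 -m creep '[{"hand":0.15,"travel":[0,0,0.03],"roll":0},{"hand":0.15,"travel":[0,0,0],"roll":0}]'|grep -E "tool|con";python3 -m creep '[{"hand":0.15,"travel":[0,0,0.03],"roll":0},{"hand":0.15,"travel":[0,0,0],"roll":0}]'|grep -E "tool|con"
```

```text
time: 29.02
tool_pos: [0.5186, -0.2981, 0.1577]
tcp_rot: [-0.0, 0.071, 0.997, 0.0]
contact_force: [-0.4, 0.5, -0.5]
opening: 0.0276
grasp_force: 40.6
tool_pos: [0.519, -0.2982, 0.1573]
contact_force: [-0.7, -0.7, 2.3]
tool_pos: [0.5191, -0.2983, 0.1572]
contact_force: [-2.0, 1.7, 6.9]
```

```bash
python3 -m creep '[{"hand":0.15,"travel":[0,0,-0.03],"roll":0},{"hand":0.6,"travel":[0,0,0],"roll":0},{"hand":0.6,"travel":[0,0,0],"roll":0},{"hand":0.6,"travel":[0,0,0],"roll":0},{"hand":0.6,"travel":[0,0,0],"roll":0},{"hand":0.6,"travel":[0,0,-0.4],"roll":0},{"hand":0.6,"travel":[0,0,-0.7],"roll":0},{"hand":0.6,"travel":[0,0,-0.7],"roll":0},{"hand":0.6,"travel":[0,0,-0.4],"roll":0},{"hand":0.6,"travel":[0,0,0],"roll":0}]'
python3 - <<'E'
from h import *
ft=grab("top");save(ft,"pics/ft8.png")
c=ft["color"];hsv=cv2.cvtColor(c,cv2.COLOR_RGB2HSV)
def cen(m,r):
    M=np.zeros(m.shape,np.uint8);M[r[1]:r[3],r[0]:r[2]]=m[r[1]:r[3],r[0]:r[2]];k=max(cv2.findContours(M,0,2)[0],key=cv2.contourArea);return cv2.minEnclosingCircle(k)
w=cen(c.min(2)>150,(185,195,265,245));print("white",w,onz(ft,*w[0],.186))
b=cen((c[...,2].astype(int)-c[...,0]>12),(225,200,268,245));print("blue",b,onz(ft,*b[0],.188))
fs=grab("side")
a=fs["color"][140:195,300:370];b=c[165:240,385:480]
save({"color":np.hstack([cv2.resize(a,(390,306),interpolation=2),cv2.resize(b,(390,306),interpolation=2)])},"pics/r8.png")
E
python3 p.py .5043 .0836 .25 62
```

```text
time: 30.18
tool_pos: [0.5208, -0.2992, 0.2494]
tcp_rot: [0.004, 0.071, 0.997, -0.002]
contact_force: [0.7, 0.1, 0.4]
opening: 0.0514
grasp_force: 0.0
white ((198.8943634033203, 214.2042236328125), 7.439766883850098) [0.50786485 0.17451058 0.186     ]
blue ((243.68812561035156, 215.0148468017578), 8.341714859008789) [0.50450388 0.08349328 0.188     ]
t 30.28 tcp [ 0.5188 -0.2979  0.2448] phi -8.2 tilt 0.07 open 0.0513 gf 0.0 F [ 0.1  0.2 -0.9] q6 -1.46
ROLL -2.339 (x 9.8 rows) then TRAVEL [-8.251  4.799  0.472] dist rows 9.6
```

View pics/r8.png

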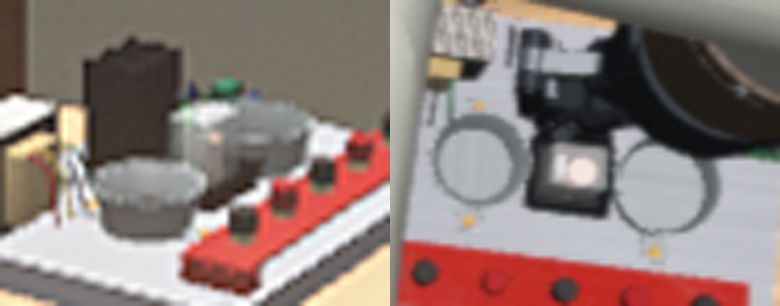

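```bash
python3 -m creep '[{"hand":0.65,"travel":[0,0,0],"roll":-0.234},{"hand":0.65,"travel":[0,0,0],"roll":-0.234},{"hand":0.65,"travel":[0,0,0],"roll":-0.234},{"hand":0.65,"travel":[0,0,0],"roll":-0.234},{"hand":0.65,"travel":[0,0,0],"roll":-0.234},{"hand":0.65,"travel":[0,0,0],"roll":-0.234},{"hand":0.65,"travel":[0,0,0],"roll":-0.234},{"hand":0.65,"travel":[0,0,0],"roll":-0.234},{"hand":0.65,"travel":[0,0,0],"roll":-0.234},{"hand":0.65,"travel":[0,0,0],"roll":-0.234},{"hand":0.65,"travel":[0,0,0],"roll":0}]' >/dev/null
python3 -m creep '[{"hand":0.65,"travel":[-0.32,0.19,0],"roll":0},{"hand":0.65,"travel":[-0.63,0.37,0],"roll":0},{"hand":0.65,"travel":[-0.73,0.42,0],"roll":0},{"hand":0.65,"travel":[-0.73,0.42,0],"roll":0},{"hand":0.65,"travel":[-0.73,0.42,0],"roll":0},{"hand":0.65,"travel":[-0.73,0.42,0],"roll":0},{"hand":0.65,"travel":[-0.73,0.42,0],"roll":0},{"hand":0.65,"travel":[-0.73,0.42,0],"roll":0},{"hand":0.65,"travel":[-0.73,0.42,0],"roll":0},{"hand":0.65,"travel":[-0.73,0.42,0],"roll":0},{"hand":0.65,"travel":[-0.73,0.42,0],"roll":0},{"hand":0.65,"travel":[-0.45,0.27,0],"roll":0},{"hand":0.65,"travel":[-0.28,0.16,0],"roll":0},{"hand":0.65,"travel":[0,0,0],"roll":0},{"hand":0.65,"travel":[0,0,0],"roll":0}]';python3 p.py .5045 .0836 .167 62
```

```text
time: 32.45
tool_pos: [0.5044, 0.0831, 0.2441]
tcp_rot: [-0.001, -0.515, 0.857, 0.0]
contact_force: [-0.2, -0.8, 1.3]
opening: 0.0553
grasp_force: 0.0
t 32.45 tcp [0.5044 0.0831 0.2441] phi 62.0 tilt 0.07 open 0.0553 gf 0.0 F [-0.2 -0.8  1.3] q6 -0.97
ROLL 0.001 (x 0.0 rows) then TRAVEL [-1.400e-02  2.000e-03  2.528e+00] dist rows 2.5
```

```bash
python3 -m creep '[{"hand":0.65,"travel":[0,0,0.4],"roll":0},{"hand":0.65,"travel":[0,0,0.5],"roll":0},{"hand":0.65,"travel":[0,0,0.5],"roll":0},{"hand":0.65,"travel":[0,0,0.4],"roll":0},{"hand":0.65,"travel":[0,0,0.3],"roll":0},{"hand":0.65,"travel":[0,0,0.2],"roll":0},{"hand":0.65,"travel":[0,0,0.2],"roll":0},{"hand":0.65,"travel":[0,0,0],"roll":0},{"hand":0.65,"travel":[0,0,0],"roll":0},{"hand":0.2,"travel":[0,0,0],"roll":0},{"hand":0.2,"travel":[0,0,0],"roll":0},{"hand":0.2,"travel":[0,0,0],"roll":0},{"hand":0.2,"travel":[0,0,0],"roll":0},{"hand":0.2,"travel":[0,0,0],"roll":0},{"hand":0.2,"travel":[0,0,0],"roll":0},{"hand":0.2,"travel":[0,0,0],"roll":0}]' 40;python3 p.py .511 -.3459 .24 62
```

```text
time: 33.78
tool_pos: [0.5057, 0.0832, 0.1457]
tcp_rot: [0.001, -0.516, 0.857, -0.0]
contact_force: [-0.5, -0.1, 5.8]
opening: 0.0334
grasp_force: 40.3
t 33.78 tcp [0.5057 0.0832 0.1457] phi 62.1 tilt 0.13 open 0.0334 gf 40.33856530644698 F [-0.5 -0.1  5.8] q6 -0.97
ROLL 0.002 (x 0.0 rows) then TRAVEL [ 9.407 -5.156 -1.763] dist rows 10.9
```

```bash
python3 -m creep '[{"hand":0.2,"travel":[0,0,-0.3],"roll":0},{"hand":0.2,"travel":[0,0,-0.7],"roll":0},{"hand":0.2,"travel":[0,0,-0.8],"roll":0},{"hand":0.2,"travel":[0,0,-0.7],"roll":0},{"hand":0.2,"travel":[0.32,-0.175,0],"roll":0},{"hand":0.2,"travel":[0.65,-0.36,0],"roll":0},{"hand":0.2,"travel":[0.75,-0.41,0],"roll":0},{"hand":0.2,"travel":[0.75,-0.41,0],"roll":0},{"hand":0.2,"travel":[0.75,-0.41,0],"roll":0},{"hand":0.2,"travel":[0.75,-0.41,0],"roll":0},{"hand":0.2,"travel":[0.75,-0.41,0],"roll":0},{"hand":0.2,"travel":[0.75,-0.41,0],"roll":0},{"hand":0.2,"travel":[0.75,-0.41,0],"roll":0},{"hand":0.2,"travel":[0.75,-0.41,0],"roll":0},{"hand":0.2,"travel":[0.75,-0.41,0],"roll":0},{"hand":0.2,"travel":[0.75,-0.41,0],"roll":0},{"hand":0.2,"travel":[0.6,-0.33,0],"roll":0},{"hand":0.2,"travel":[0.35,-0.19,0],"roll":0},{"hand":0.2,"travel":[0,0,0],"roll":0},{"hand":0.2,"travel":[0,0,0],"roll":0}]';python3 p.py .5112 -.3459 .19 62
```

```text
time: 35.45
tool_pos: [0.5096, -0.3469, 0.243]
tcp_rot: [-0.001, -0.514, 0.858, 0.001]
contact_force: [-0.1, 0.3, -0.8]
opening: 0.0331
grasp_force: 40.0
t 35.45 tcp [ 0.5096 -0.3469  0.243 ] phi 61.9 tilt 0.17 open 0.0331 gf 39.99016665708041 F [-0.1  0.3 -0.8] q6 -0.15
ROLL -0.002 (x 0.0 rows) then TRAVEL [-0.04  -0.028  1.925] dist rows 1.9
```

```bash
python3 -m creep '[{"hand":0.2,"travel":[-0.03,-0.03,0.3],"roll":0},{"hand":0.2,"travel":[0,0,0.4],"roll":0},{"hand":0.2,"travel":[0,0,0.35],"roll":0},{"hand":0.2,"travel":[0,0,0.25],"roll":0},{"hand":0.2,"travel":[0,0,0.15],"roll":0},{"hand":0.2,"travel":[0,0,0.12],"roll":0},{"hand":0.2,"travel":[0,0,0.1],"roll":0},{"hand":0.2,"travel":[0,0,0.06],"roll":0},{"hand":0.2,"travel":[0,0,0],"roll":0},{"hand":0.2,"travel":[0,0,0],"roll":0}]';python3 p.py .5112 -.3459 .19 62
```

```text
time: 36.28
tool_pos: [0.5122, -0.3462, 0.1758]
tcp_rot: [0.0, -0.515, 0.857, -0.0]
contact_force: [0.6, -0.3, -0.3]
opening: 0.0328
grasp_force: 40.0
t 36.28 tcp [ 0.5122 -0.3462  0.1758] phi 62.0 tilt 0.05 open 0.0328 gf 40.00505627336679 F [ 0.6 -0.3 -0.3] q6 -0.16
ROLL 0.001 (x 0.0 rows) then TRAVEL [0.005 0.027 0.246] dist rows 0.2
```

```bash
python3 -m creep '[{"hand":0.2,"travel":[0,0,0.07],"roll":0},{"hand":0.2,"travel":[0,0,0.07],"roll":0},{"hand":0.2,"travel":[0,0,0.05],"roll":0},{"hand":0.2,"travel":[0,0,0.03],"roll":0},{"hand":0.2,"travel":[0,0,0],"roll":0},{"hand":0.2,"travel":[0,0,0],"roll":0}]';python3 -m creep '[{"hand":0.2,"travel":[0,0,0.04],"roll":0},{"hand":0.2,"travel":[0,0,0],"roll":0}]'|grep -E "tool|con";python3 -m creep '[{"hand":0.2,"travel":[0,0,0.03],"roll":0},{"hand":0.2,"travel":[0,0,0],"roll":0}]'|grep -E "tool|con"
```

```text
time: 36.78
tool_pos: [0.512, -0.3462, 0.1665]
tcp_rot: [-0.0, -0.515, 0.857, 0.0]
contact_force: [-0.4, -0.2, -0.7]
opening: 0.0332
grasp_force: 40.0
tool_pos: [0.5123, -0.3464, 0.1658]
contact_force: [-0.1, 0.4, 2.2]
tool_pos: [0.5123, -0.3465, 0.1657]
contact_force: [-1.8, 0.9, 6.0]
```

```bash
python3 -m creep '[{"hand":0.2,"travel":[0,0,-0.03],"roll":0},{"hand":0.6,"travel":[0,0,0],"roll":0},{"hand":0.6,"travel":[0,0,0],"roll":0},{"hand":0.6,"travel":[0,0,0],"roll":0},{"hand":0.6,"travel":[0,0,0],"roll":0},{"hand":0.6,"travel":[0,0,-0.4],"roll":0},{"hand":0.6,"travel":[0,0,-0.7],"roll":0},{"hand":0.6,"travel":[0,0,-0.7],"roll":0},{"hand":0.55,"travel":[0,0,-0.2],"roll":0},{"hand":0.55,"travel":[0,0,0],"roll":0},{"hand":0.55,"travel":[0,0,0],"roll":0}]'; python3 p.py .5085 .176 .25 62
```

```text
time: 38.03
tool_pos: [0.5118, -0.3458, 0.2444]
tcp_rot: [0.0, -0.515, 0.857, 0.0]
contact_force: [0.2, -0.9, -0.4]
opening: 0.0471
grasp_force: 0.0
t 38.03 tcp [ 0.5118 -0.3458  0.2444] phi 62.0 tilt 0.05 open 0.0471 gf 0.0 F [ 0.2 -0.9 -0.4] q6 -0.16
ROLL 0.001 (x 0.0 rows) then TRAVEL [-11.478   6.198   0.472] dist rows 13.1
```

```bash
python3 -m creep '[{"hand":0.55,"travel":[-0.35,0.19,0],"roll":0},{"hand":0.55,"travel":[-0.65,0.35,0],"roll":0},{"hand":0.55,"travel":[-0.75,0.405,0],"roll":0},{"hand":0.55,"travel":[-0.75,0.405,0],"roll":0},{"hand":0.55,"travel":[-0.75,0.405,0],"roll":0},{"hand":0.55,"travel":[-0.75,0.405,0],"roll":0},{"hand":0.55,"travel":[-0.75,0.405,0],"roll":0},{"hand":0.55,"travel":[-0.75,0.405,0],"roll":0},{"hand":0.55,"travel":[-0.75,0.405,0],"roll":0},{"hand":0.55,"travel":[-0.75,0.405,0],"roll":0},{"hand":0.55,"travel":[-0.75,0.405,0],"roll":0},{"hand":0.55,"travel":[-0.75,0.405,0],"roll":0},{"hand":0.55,"travel":[-0.75,0.405,0],"roll":0},{"hand":0.55,"travel":[-0.75,0.405,0],"roll":0},{"hand":0.55,"travel":[-0.75,0.405,0],"roll":0},{"hand":0.55,"travel":[-0.45,0.24,0],"roll":0},{"hand":0.55,"travel":[-0.28,0.15,0],"roll":0},{"hand":0.55,"travel":[0,0,0],"roll":0},{"hand":0.55,"travel":[0,0,0],"roll":0}]';python3 p.py .5085 .176 .168 62
```

```text
time: 39.62
tool_pos: [0.5077, 0.1754, 0.2436]
tcp_rot: [-0.002, -0.516, 0.857, -0.0]
contact_force: [0.2, -0.9, 0.1]
opening: 0.047
grasp_force: 0.0
t 39.62 tcp [0.5077 0.1754 0.2436] phi 62.1 tilt 0.18 open 0.047 gf 0.0 F [ 0.2 -0.9  0.1] q6 -1.12
ROLL 0.003 (x 0.0 rows) then TRAVEL [-0.029 -0.013  2.49 ] dist rows 2.5
```

```bash
python3 -m creep '[{"hand":0.55,"travel":[-0.02,0,0.4],"roll":0},{"hand":0.55,"travel":[0,0,0.5],"roll":0},{"hand":0.55,"travel":[0,0,0.5],"roll":0},{"hand":0.55,"travel":[0,0,0.4],"roll":0},{"hand":0.55,"travel":[0,0,0.3],"roll":0},{"hand":0.55,"travel":[0,0,0.2],"roll":0},{"hand":0.55,"travel":[0,0,0.2],"roll":0},{"hand":0.55,"travel":[0,0,0],"roll":0},{"hand":0.55,"travel":[0,0,0],"roll":0},{"hand":0.15,"travel":[0,0,0],"roll":0},{"hand":0.15,"travel":[0,0,0],"roll":0},{"hand":0.15,"travel":[0,0,0],"roll":0},{"hand":0.15,"travel":[0,0,0],"roll":0},{"hand":0.15,"travel":[0,0,0],"roll":0},{"hand":0.15,"travel":[0,0,0],"roll":0},{"hand":0.15,"travel":[0,0,0],"roll":0}]' 40;python3 p.py .5248 -.2507 .24 62
```

```text
time: 40.95
tool_pos: [0.5096, 0.1767, 0.1461]
tcp_rot: [0.001, -0.516, 0.857, -0.0]
contact_force: [0.3, -1.0, 5.7]
opening: 0.0263
grasp_force: 39.5
t 40.95 tcp [0.5096 0.1767 0.1461] phi 62.1 tilt 0.13 open 0.0263 gf 39.53120443329681 F [ 0.3 -1.   5.7] q6 -1.12
ROLL 0.002 (x 0.0 rows) then TRAVEL [ 9.252 -5.355 -1.753] dist rows 10.8
```

```bash
python3 -m creep '[{"hand":0.15,"travel":[0,0,-0.3],"roll":0},{"hand":0.15,"travel":[0,0,-0.7],"roll":0},{"hand":0.15,"travel":[0,0,-0.8],"roll":0},{"hand":0.15,"travel":[0,0,-0.7],"roll":0},{"hand":0.15,"travel":[0.32,-0.185,0],"roll":0},{"hand":0.15,"travel":[0.65,-0.375,0],"roll":0},{"hand":0.15,"travel":[0.73,-0.42,0],"roll":0},{"hand":0.15,"travel":[0.73,-0.42,0],"roll":0},{"hand":0.15,"travel":[0.73,-0.42,0],"roll":0},{"hand":0.15,"travel":[0.73,-0.42,0],"roll":0},{"hand":0.15,"travel":[0.73,-0.42,0],"roll":0},{"hand":0.15,"travel":[0.73,-0.42,0],"roll":0},{"hand":0.15,"travel":[0.73,-0.42,0],"roll":0},{"hand":0.15,"travel":[0.73,-0.42,0],"roll":0},{"hand":0.15,"travel":[0.73,-0.43,0],"roll":0},{"hand":0.15,"travel":[0.73,-0.43,0],"roll":0},{"hand":0.15,"travel":[0.6,-0.35,0],"roll":0},{"hand":0.15,"travel":[0.35,-0.22,0],"roll":0},{"hand":0.15,"travel":[0,0,0],"roll":0},{"hand":0.15,"travel":[0,0,0],"roll":0}]';python3 p.py .5248 -.2507 .19 62
```

```text
time: 42.62
tool_pos: [0.524, -0.2502, 0.2433]
tcp_rot: [-0.001, -0.514, 0.858, 0.001]
contact_force: [-0.1, 0.1, -0.4]
opening: 0.0263
grasp_force: 39.6
t 42.62 tcp [ 0.524  -0.2502  0.2433] phi 61.9 tilt 0.17 open 0.0263 gf 39.56062078959803 F [-0.1  0.1 -0.4] q6 -0.32
ROLL -0.003 (x 0.0 rows) then TRAVEL [ 0.002 -0.029  1.933] dist rows 1.9
```

```bash
python3 -m creep '[{"hand":0.15,"travel":[0,-0.02,0.3],"roll":0},{"hand":0.15,"travel":[0,0,0.4],"roll":0},{"hand":0.15,"travel":[0,0,0.35],"roll":0},{"hand":0.15,"travel":[0,0,0.25],"roll":0},{"hand":0.15,"travel":[0,0,0.15],"roll":0},{"hand":0.15,"travel":[0,0,0.12],"roll":0},{"hand":0.15,"travel":[0,0,0.1],"roll":0},{"hand":0.15,"travel":[0,0,0.06],"roll":0},{"hand":0.15,"travel":[0,0,0],"roll":0},{"hand":0.15,"travel":[0,0,0],"roll":0}]';python3 p.py .5248 -.2507 .19 62
```

```text
time: 43.45
tool_pos: [0.5259, -0.2502, 0.1762]
tcp_rot: [0.0, -0.515, 0.857, -0.0]
contact_force: [0.5, 0.9, -0.6]
opening: 0.0262
grasp_force: 39.6
t 43.45 tcp [ 0.5259 -0.2502  0.1762] phi 62.0 tilt 0.04 open 0.0262 gf 39.56012972390454 F [ 0.5  0.9 -0.6] q6 -0.32
ROLL 0.001 (x 0.0 rows) then TRAVEL [0.024 0.018 0.255] dist rows 0.3
```

```bash
python3 -m creep '[{"hand":0.15,"travel":[0,0,0.07],"roll":0},{"hand":0.15,"travel":[0,0,0.07],"roll":0},{"hand":0.15,"travel":[0,0,0.05],"roll":0},{"hand":0.15,"travel":[0,0,0.03],"roll":0},{"hand":0.15,"travel":[0,0,0],"roll":0},{"hand":0.15,"travel":[0,0,0],"roll":0}]';python3 -m creep '[{"hand":0.15,"travel":[0,0,0.04],"roll":0},{"hand":0.15,"travel":[0,0,0],"roll":0}]'|grep -E "tool|con";python3 -m creep '[{"hand":0.15,"travel":[0,0,0.03],"roll":0},{"hand":0.15,"travel":[0,0,0],"roll":0}]'|grep -E "tool|con"
```

```text
time: 43.95
tool_pos: [0.5256, -0.2501, 0.1669]
tcp_rot: [-0.0, -0.515, 0.857, 0.0]
contact_force: [-0.3, 0.4, -0.5]
opening: 0.0259
grasp_force: 39.6
tool_pos: [0.526, -0.2504, 0.1662]
contact_force: [-0.4, 0.4, 2.8]
tool_pos: [0.5261, -0.2505, 0.1661]
contact_force: [-1.2, 1.1, 7.2]
```

Home at the expected height. Release (opening only to 0.5 because of the transformer), rise and back away for a clear view.

```bash
python3 -m creep '[{"hand":0.15,"travel":[0,0,-0.03],"roll":0},{"hand":0.5,"travel":[0,0,0],"roll":0},{"hand":0.5,"travel":[0,0,0],"roll":0},{"hand":0.5,"travel":[0,0,0],"roll":0},{"hand":0.5,"travel":[0,0,0],"roll":0},{"hand":0.5,"travel":[0,0,-0.4],"roll":0},{"hand":0.5,"travel":[0,0,-0.7],"roll":0},{"hand":0.5,"travel":[0,0,-0.7],"roll":0},{"hand":0.5,"travel":[0,0,-0.7],"roll":0},{"hand":0.5,"travel":[-0.5,0.3,0],"roll":0},{"hand":0.5,"travel":[-0.7,0.4,0],"roll":0},{"hand":0.5,"travel":[-0.7,0.4,0],"roll":0},{"hand":0.5,"travel":[-0.7,0.4,0],"roll":0},{"hand":0.5,"travel":[-0.7,0.4,0],"roll":0},{"hand":0.5,"travel":[-0.7,0.4,0],"roll":0},{"hand":0.5,"travel":[-0.7,0.4,0],"roll":0},{"hand":0.5,"travel":[-0.4,0.2,0],"roll":0},{"hand":0.5,"travel":[0,0,0],"roll":0},{"hand":0.5,"travel":[0,0,0],"roll":0},{"hand":0.5,"travel":[0,0,0],"roll":0}]'
python3 - <<'E'
from h import *
fs,ft=grab("side"),grab("top")
a=fs["color"][140:250,280:390];b=ft["color"][155:265,280:490]
save({"color":np.hstack([cv2.resize(a,(275,275),interpolation=2),cv2.resize(b,(525,275),interpolation=2)])},"pics/f9.png")
E
```

```text
time: 45.95
tool_pos: [0.5188, -0.0159, 0.2652]
tcp_rot: [-0.0, -0.515, 0.857, -0.0]
contact_force: [0.1, -0.0, -0.3]
opening: 0.0428
grasp_force: 0.0
```

View pics/f9.png

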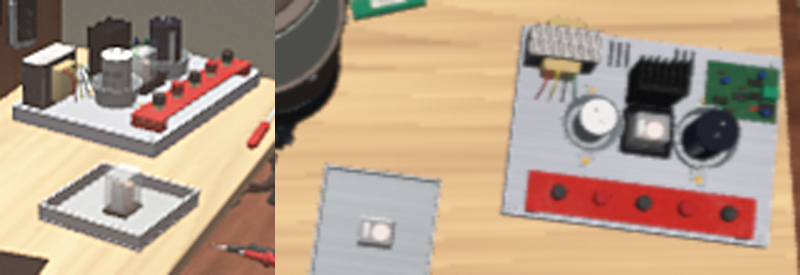

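Both cans stand in their own cups (top-view crop (597,118) and (717,128)), the new relay is in the socket at (648,130), and the old relay is in the tray at (378,232). Handing in.

```bash
python3 -c "
from bench import ctrl
print(ctrl.hand_in())"
```

```text
the job is handed in; nothing more can be done
None
```

The job is handed in at about 46 s of the 136 s allowed: the new relay is home in the socket, both cans are back upright in their own cups and the old relay is in the tray, as the last pictures and the contact heights show; `hand_in()` gave no verdict.

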